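# Fit the glass lens and screw ring of a closet puck light

### The job

Set the glass lens, flange down, into the cell of the puck light on the closet counter and let it settle fully home, then put the retaining ring over it and screw it down clockwise until it is snug, so that it clamps the glass firmly and stays so when you let go. It is glass: hold it lightly, and stop turning as soon as the ring is snug, do not force it. Leave the other things on the counter where they are.

Things in the scene. Friction and masses are not known exactly. Their poses are not given: they have to be found in the camera images.
- lamp: Puck light, aluminium, screwed down, upright; origin: centre of underside, z up. Sizes in mm. Flange 80 dia x 6; threaded body 50 dia to 25 high, rim 48 dia to 30 high. Round cell in the top, open upward: bore 44.6 dia, 5 deep, with LED board below. Outside: coarse right-hand thread of 3 starts, 56 dia over the ribs, lead 18 per turn, ribs starting 1 below the rim.
- lamp_seat (a point): Point on the lamp's axis at the top of the sprung washer on which the lens rests, 25 mm above the lamp's underside (5 below the rim); z up. The washer gives 1.8 mm at about 10 N per mm, then is solid. Snug: about 0.2 N m on the ring, which clamps the glass with some 8 to 15 N (5 at least; over 30 is too much), 60 to 210 degrees after first touch, as the start is met.
- lens: Pressed glass lens (sizes in mm), about 50 g, lying flange down on the counter; origin: centre of its underside, z up. Flange disc 43 dia x 7 thick (0.8 play all round in the cell, stands 2 proud of the rim when home), on it a round boss 28 dia, 11 high, domed to 20.5 overall: hold it by the boss.
- ring: Retaining ring, steel, 120 g, lying lip up; origin: centre of underside, z up. In mm: 66 dia outside, fluted, 15 high; skirt 59 dia inside; lip 3 thick with a 35 dia hole over the lens boss. 3 lugs inside, 3 above the bottom edge. Drops over the lamp with 1 mm play; screws down clockwise (from above); its underside is 20 above the lamp's as the lip meets the glass.
- driver: Screwdriver lying on the counter, 170 mm long; to be left alone. Origin under its middle.
- carton: Closed cardboard carton 75 x 75 x 50 mm high; to be left alone. Origin: centre of its underside.
- pull: White bow-shaped drawer pull, 115 mm long, 35 high, standing on its feet; to be left alone. Origin: centre between its feet.
Things that resemble listed ones, but are neither listed nor needed, are in the scene too. Several things look just like the lens: the one meant starts farthest to the robot's left. There is more than one size of the ring; the job needs the larger.

How it is judged (in metres and radians):
On the way, in this order (a step that is already met when the one before it is completed fails the run):
1. the lens lies fully home and level in the cell of the lamp, let go (horizontal distance between lens and lamp_seat below 0.0016 m and z of lens in the frame of lamp_seat below 0.0006 m and angle between lens's own z axis and vertical below 0.05 rad and contact force between the fingers and lens below 0.1 N), for 0.2 s.
2. the ring has caught the thread all round: level on the lamp and its underside less than 20.8 mm above the lamp's (horizontal distance between ring and lamp below 0.002 m and z of ring in the frame of lamp below 0.0208 m and angle between ring's own z axis and vertical below 0.06 rad), for 0.1 s.
At the end, for the whole second after the job is handed in: The lens is home in the cell (centred within 1.6 mm, level, on the washer), the ring level on the lamp with its underside less than 20.2 mm above the lamp's and pressing the glass with more than 5 N; all at rest and let go (horizontal distance between lens and lamp_seat below 0.0016 m and z of lens in the frame of lamp_seat below 0.0004 m and angle between each of lens, ring's own z axis and vertical below 0.05 rad and horizontal distance between ring and lamp below 0.002 m and z of ring in the frame of lamp below 0.0202 m and contact force between ring and lens above 5 N and linear speed of ring below 0.01 m/s); the robot touches nothing.
It fails at once if the ring pressed the glass with more than 30 N (over-tightened or rammed down) (contact force between ring and lens above 30 N).
It fails at once if the glass was pressed against the lamp with more than 40 N (contact force between lens and lamp above 40 N).
It fails at once if the fingers squeezed or pushed the glass with more than 70 N in all (contact force between the fingers and lens above 70 N).
It fails at once if the screwdriver, the carton or the drawer pull was moved more than 30 mm (distance of any of driver, carton, pull from where it was at the start of the episode above 0.03 m).
It also fails if it takes over 64 s, if anything falls off the work surface, if the arm or the gripper's body presses on something with over 40 N, if the wrist force passes 120 N, or if a joint passes its speed limit or range.

### The arm

A 6-joint arm with a two-finger parallel gripper is mounted at the origin on the work surface. World frame = base frame: x ahead of the robot, y to its left, z up, the work surface at z = 0. Lengths are in m, angles in degrees, forces in N, time in s.
With the tool pointing down it reaches from about 0.35 to 0.875 m from the base axis. Payload 4.2 kg.
Tool frame: the origin (TCP) lies on the centre line of the jaws, within the pads' length; the fingertips stand 19 mm ahead of it and the grasp point (between the pads) is the TCP; z points along the fingers, y is the line along which they close (so a half turn about z gives the same grasp; the last joint's range is limited). The gripper opens to 87 mm and grips with 3 to 60 N. Pads are 19 mm wide; open, the fingers measure 117 mm over their backs; the gripper's body (75 mm by 190 mm) begins 51 mm behind the grasp point.
Start: joints at [83.801, 22.042, 0.453, 0, -68.411, -14.817], TCP at [0.224, 0.583, 0.215] pointing down, gripper open.
Joint ranges: [-179.83, 179.83], [-69.29, 118.12], [-61.27, 80.66], [-181.25, 117.63], [-171.15, -9.14], [-177.46, 177.46]. Speed limits (degrees/s): [159.86, 159.86, 180, 180, 180, 180].

### API

Orientations are given as a 3x3 rotation matrix whose columns are the frame's x, y, z axes.
In Python, from station import sense, capture, finish_job, search_frame, masks_of gives the robot as it stands.
- The arm moves only by the tool drive_tool, never from a script. Its argument "rows" is a list of rows, each a list of 7 numbers: the opening in per cent of the stroke, from 0 (shut) to 100 (fully open), then the shift along the world's x, y, z in mm, then the turn, a rotation vector about the world's x, y, z in rad. In form: [[fingers, dx, dy, dz, wx, wy, wz], ...]. A call has 1 to 5 rows; each row shifts and turns the commanded pose from where the row before left it; what a row does not reach is not made up. A row lasts 1/12 s, in which the tool goes at most 41.7 mm and 7.16 degrees, less where a joint would pass 70% of its speed; a pose out of reach is approached as far as the arm can. A call is refused whole if a number of a shift passes 41.7 or a number of a turn 0.125, either way. A call with a gripper value outside its range is refused whole. The fingers move at their own pace and stop on an object; the grip force is fixed at half the most. Time passes only in rows, so rows that do not move let the fingers close. It gives the time, the measured TCP pose, the force, the opening and the grip force at its end, in the units of the state.
- sense(): the state, without advancing time (a new reading comes with each control period).
- capture(name): name is "scene" or "top"; returns a dict with "frame" (420x560x3 uint8, red, green, blue), "z_map" (420x560 float32, m along the optical axis (not along the pixel's ray), 0 where there is no reading), "fx", "fy", "cx", "cy" (pixels), "distortion" ([k1, k2, p1, p2, k3] as OpenCV has them; the pictures are not rectified), "R" (3x3) and "t" (3): a world point X has camera coordinates R X + t. Camera axes: x right, y down, z forward; pixel columns grow to the right and rows downward; lengths in m; the calibration is good to about 2 mm. A picture is of the moment at which its call begins.
- finish_job(): hands the job in; it is judged then, once.
Trained networks look in a picture, given as the dict that the camera call returned (one of the last four; its "shot" number tells which), for a name from the list of things; names that differ only in an ending like _2 or _b are one class to them, and where a whole thing is asked for, a point or a joint stands for the part that bears it (a point fixed in the world has none). Each returns a list of dicts, best first, with "p" (0 to 1); they miss things now and then, are a little off and sometimes report something else, mostly with a low value. They report only what shows in the picture. A call takes as long as a camera call. They do not tell look-alikes from the thing itself.
- search_frame(label, picture): "xy" ([column, row] in pixels, amid what is visible of it).
- masks_of(label, picture): "region" (420x560 bool, what is visible of it) and "xy" ([column, row] in pixels, amid what is visible of it).
The state is a dict: "time_s": time; "joints": joint angles; "joint_velocities": joint speeds; "effort": joint torques, N m; "tcp_pos": TCP position; "ee_rot": TCP orientation; "wrist_force": force on the tool from outside, world axes, zero at the start; "moment": the same for the moment, N m; "gripper_width": opening from 0.0 (shut) to 1.0 (fully open); "gripper_force": force on a finger pad.
Only numpy, scipy, OpenCV 4.12 (cv2) and the standard library are available. Lean on these libraries where they do the work, as an engineer would, in place of code of your own. Each camera call takes 0.05 s, during which the arm holds its last target. There are 200 camera calls.

## Working session

There is one attempt and no reset: what is moved stays moved. The work goes in short steps, Python scripts to look and compute and a tool call to move; the robot and the scene stay as the last step left them, time stands still between calls to the robot, and variables do not carry over. Pictures are saved under pics/ and viewed, at most 10 in all, crops included, and the job is handed in when it is done.

Besides the shell and the picture viewer there is one more tool, called after ">>>" as a command line: name --pt "numbers of a row" for each row, then --argument value for the rest. drive_tool: Moves the arm, as the interface text tells. Its arguments: {"type":"object","properties":{"rows":{"type":"array"}},"required":["rows"]}

```bash
mkdir -p pics
cat > h.py <<'E'
import numpy as np, cv2
from station import sense, capture, finish_job, search_frame, masks_of
def world(c):
    h,w=c["z_map"].shape
    K=np.array([[c["fx"],0,c["cx"]],[0,c["fy"],c["cy"]],[0,0,1]])
    u,v=np.meshgrid(np.arange(w),np.arange(h))
    p=cv2.undistortPoints(np.stack([u,v],-1).reshape(-1,1,2).astype(np.float64),K,np.array(c["distortion"],float)).reshape(h,w,2)
    z=c["z_map"]; P=np.dstack([p[...,0]*z,p[...,1]*z,z])
    return (P-np.array(c["t"]))@np.array(c["R"])
def save(c,n): cv2.imwrite("pics/"+n,c["frame"][...,::-1])
E
python3 - <<'E'
from h import *
s=sense(); print({k:np.round(v,3).tolist() for k,v in s.items()})
for n in("scene","top"):
    c=capture(n); save(c,n+"0.png"); W=world(c)
    print(n,"campos",-np.array(c["R"]).T@np.array(c["t"]))
    for l in ("lamp","lens","ring","driver","carton","pull"):
        for m in masks_of(l,c):
            if m["p"]<.2: continue
            P=W[m["region"]&(c["z_map"]>0)]
            print(l,round(m["p"],2),np.round(m["xy"]),np.round(np.median(P,0),4),np.round(np.percentile(P,2,0),3),np.round(np.percentile(P,98,0),3))
E
```

```text
{'time_s': 0.0, 'joints': [83.8, 22.09, 0.38, -0.028, -68.41, -14.818], 'joint_velocities': [-0.066, 0.07, 0.037, 0.094, 0.074, -0.007], 'effort': [0.001, -39.066, 18.741, 4.22, 0.011, -0.0], 'tcp_pos': [0.224, 0.583, 0.214], 'ee_rot': [[0.933, -0.359, -0.001], [-0.359, -0.933, -0.002], [0.0, 0.002, -1.0]], 'wrist_force': [0.356, 0.539, 0.337], 'moment': [0.011, 0.015, 0.008], 'gripper_force': 0.0, 'gripper_width': 1.001}
scene campos [0.99118911 0.44914429 0.96207981]
lamp 0.58 [269. 195.] [ 0.5332 -0.0468  0.0201] [ 0.497 -0.082  0.003] [ 0.563 -0.017  0.032]
lens 0.69 [351. 254.] [0.5092 0.2038 0.0098] [0.489 0.181 0.001] [0.525 0.22  0.022]
lens 0.66 [347. 217.] [0.4443 0.128  0.0091] [ 0.425  0.105 -0.   ] [0.459 0.144 0.023]
ring 0.61 [250. 162.] [ 0.4951 -0.162   0.0144] [ 0.46  -0.196 -0.001] [ 0.522 -0.134  0.019]
ring 0.5 [227. 137.] [ 0.4944 -0.2657  0.0098] [ 0.469 -0.291 -0.   ] [ 0.516 -0.244  0.014]
driver 0.86 [219. 238.] [ 0.7083 -0.0307  0.0214] [ 0.655 -0.074  0.007] [0.736 0.06  0.028]
carton 0.73 [409. 295.] [0.5143 0.3565 0.0486] [ 0.462  0.314 -0.001] [0.547 0.
[... 258 characters left out ...]
4. 265.] [0.436  0.1224 0.0082] [0.417 0.104 0.003] [0.455 0.142 0.021]
lens 0.76 [202. 238.] [0.5021 0.1961 0.0154] [0.487 0.18  0.003] [0.52  0.214 0.021]
ring 0.82 [412. 243.] [ 0.4888 -0.2682  0.0099] [ 0.467 -0.292  0.004] [ 0.512 -0.247  0.014]
ring 0.7 [362. 238.] [ 0.4875 -0.1661  0.0133] [ 0.458 -0.199 -0.002] [ 0.518 -0.134  0.017]
driver 0.75 [301. 144.] [ 0.6993 -0.033   0.0204] [ 0.658 -0.077 -0.002] [0.728 0.047 0.026]
carton 0.86 [129. 236.] [0.5007 0.3451 0.0477] [0.461 0.308 0.006] [0.542 0.39  0.052]
pull 0.6 [470. 208.] [ 0.5517 -0.3789  0.0305] [ 0.504 -0.395 -0.001] [ 0.606 -0.361  0.036]
pull 0.2 [127. 237.] [0.5003 0.3452 0.0477] [0.461 0.308 0.007] [0.541 0.388 0.052]
```

View pics/top0.png

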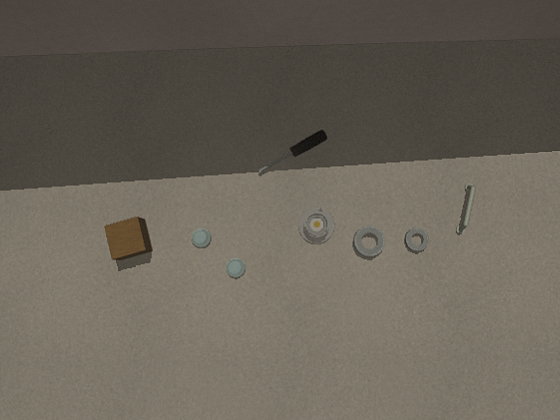

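View pics/scene0.png

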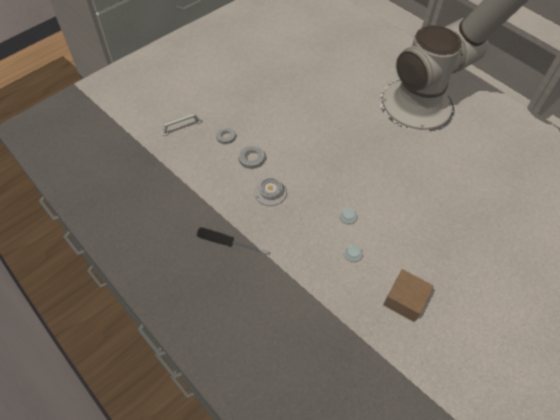

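Top view: carton (127,238), two lenses at (201,238) (the leftmost) and (235,268), lamp (316,225), large ring (368,241), small ring (416,240), pull (466,209), driver (300,145). I'll fit the centres.

```bash
cat >> h.py <<'E'
from scipy.optimize import least_squares
def proj(c,X):
    K=np.array([[c["fx"],0,c["cx"]],[0,c["fy"],c["cy"]],[0,0,1]])
    return cv2.projectPoints(np.asarray(X,float),cv2.Rodrigues(np.array(c["R"],float))[0],np.array(c["t"],float),K,np.array(c["distortion"],float))[0][:,0]
DISC={"lens":[(0,.0215),(.007,.0215),(.007,.014),(.018,.014),(.0205,.005)],"ring":[(0,.033),(.015,.033)],"lamp":[(0,.04),(.006,.04),(.006,.025),(.03,.024)]}
def fit(c,label,mask,xy0,z0=0):
    # centre such that projected silhouette bounding/moments match mask hull
    a=np.linspace(0,2*np.pi,60)
    def hull(xy):
        X=np.concatenate([np.c_[xy[0]+r*np.cos(a),xy[1]+r*np.sin(a),0*a+z+z0] for z,r in DISC[label]])
        return cv2.convexHull(proj(c,X).astype(np.float32))
    def cen(h): m=cv2.moments(h); return np.array([m["m10"]/m["m00"],m["m01"]/m["m00"]]),m["m00"]
    cs,_=cv2.findContours(mask.astype(np.uint8),cv2.RETR_EXTERNAL,cv2.CHAIN_APPROX_NONE)
    hm=cv2.convexHull(max(cs,key=cv2.contourArea).astype(np.float32)); cm,am=cen(hm)
    r=least_squares(lambda xy:cen(hull(xy))[0]-cm,xy0,diff_step=1e-3)
    return r.x,am/cen(hull(r.x))[1]
E
python3 - <<'E'
from h import *
for n in("scene","top"):
    c=capture(n); W=world(c)
    for l,xy,zr in (("lens",(.505,.2),(.005,.009)),("lamp",(.527,-.051),(.027,.033)),("ring",(.49,-.165),(.0135,.0165))):
        for m in masks_of(l,c):
            if m["p"]<.2: continue
            P=W[m["region"]&(c["z_map"]>0)]
            if np.linalg.norm(np.median(P,0)[:2]-xy)>.04: continue
            f,q=fit(c,l,m["region"],xy)
            # depth based annulus mid
            d=np.linalg.norm(W[...,:2]-f,axis=-1)
            z=W[...,2][(d<.05)&(d>.045)]
            B=W[(d<.045)&(W[...,2]>zr[0])&(W[...,2]<zr[1])][:,:2]
            (cc),rr=cv2.minEnclosingCircle(B.astype(np.float32).reshape(-1,1,2))
            print(n,l,"sil",np.round(f,4),round(q,2),"depth",np.round(cc,4),round(rr,4),"mean",np.round(B.mean(0),4),"tablez",np.median(z))
E
```

```text
scene lens sil [0.5038 0.2004] 0.87 depth [0.5034 0.2154] 0.0364 mean [0.5094 0.2039] tablez -0.0001968176261156778
scene lamp sil [ 0.5255 -0.0553] 0.91 depth [ 0.5265 -0.0534] 0.0282 mean [ 0.5266 -0.0529] tablez 0.00019667146717461452
scene ring sil [ 0.4891 -0.1683] 0.94 depth [ 0.4893 -0.167 ] 0.0344 mean [ 0.4894 -0.1661] tablez 0.0005990114700989181
top lens sil [0.5033 0.1992] 0.96 depth [0.5102 0.1899] 0.0325 mean [0.502  0.1979] tablez -0.0014430750951846738
top lamp sil [ 0.5257 -0.0537] 0.96 depth [ 0.5257 -0.0539] 0.0278 mean [ 0.5261 -0.0546] tablez -0.0012052298759077297
top ring sil [ 0.4876 -0.167 ] 0.91 depth [ 0.488  -0.1666] 0.0329 mean [ 0.4889 -0.1664] tablez -0.00119534568377608
```

>>> drive_tool --pt "60 23.3 -31.9 0 0 0 0" --pt "60 23.3 -31.9 -5 0 0 0" --pt "60 23.3 -31.9 -10 0 0 0" --pt "60 23.3 -31.9 -10 0 0 0" --pt "60 23.3 -31.9 -10 0 0 0"

```text
time_s: 1.52
tcp_pos: [0.3413, 0.4225, 0.1803]
ee_rot: [[0.934, -0.358, 0.0], [-0.358, -0.934, 0.001], [0.0, -0.001, -1.0]]
wrist_force: [0.0, -0.2, 0.0]
gripper_width: 0.709
gripper_force: 0.0
```

>>> drive_tool --pt "60 23.3 -31.9 -10 0 0 0" --pt "60 23.3 -31.9 -10 0 0 0" --pt "60 23.3 -31.9 -10 0 0 0" --pt "60 23.3 -31.9 -10 0 0 0" --pt "60 23.3 -31.9 -10 0 0 0"

```text
time_s: 1.93
tcp_pos: [0.458, 0.2629, 0.1303]
ee_rot: [[0.934, -0.358, 0.001], [-0.358, -0.934, 0.001], [0.0, -0.001, -1.0]]
wrist_force: [0.0, 1.2, -0.5]
gripper_width: 0.605
gripper_force: 0.0
```

>>> drive_tool --pt "60 23.3 -31.9 -15 0 0 0" --pt "60 23.3 -31.9 -15 0 0 0" --pt "60 0 0 -20 0 0 0" --pt "60 0 0 0 0 0 0" --pt "60 0 0 0 0 0 0"

```text
time_s: 2.35
tcp_pos: [0.5028, 0.2008, 0.0801]
ee_rot: [[0.933, -0.359, -0.002], [-0.359, -0.933, -0.002], [-0.001, 0.002, -1.0]]
wrist_force: [0.4, 1.0, 0.5]
gripper_width: 0.598
gripper_force: 0.0
```

>>> drive_tool --pt "60 0.7 -1 -20 0 0 0" --pt "55 0 0 -20 0 0 0" --pt "50 0 0 -12 0 0 0" --pt "45 0 0 0 0 0 0" --pt "40 0 0 0 0 0 0"

```text
time_s: 2.77
tcp_pos: [0.5039, 0.202, 0.0298]
ee_rot: [[0.934, -0.356, 0.001], [-0.356, -0.934, 0.0], [0.001, -0.001, -1.0]]
wrist_force: [-0.6, 0.6, 0.5]
gripper_width: 0.448
gripper_force: 0.0
```

>>> drive_tool --pt "36 0 0 0 0 0 0" --pt "34 0 0 0 0 0 0" --pt "32 0 0 0 0 0 0" --pt "31 0 0 0 0 0 0" --pt "31 0 0 0 0 0 0"

```text
time_s: 3.18
tcp_pos: [0.504, 0.2007, 0.0293]
ee_rot: [[0.934, -0.359, 0.001], [-0.359, -0.934, 0.001], [0.001, -0.001, -1.0]]
wrist_force: [-0.9, 0.2, 0.0]
gripper_width: 0.32
gripper_force: 0.0
```

>>> drive_tool --pt "30 0 0 0 0 0 0" --pt "29 0 0 0 0 0 0" --pt "29 0 0 0 0 0 0"

```text
time_s: 3.43
tcp_pos: [0.5038, 0.2004, 0.0288]
ee_rot: [[0.933, -0.359, -0.0], [-0.359, -0.933, -0.0], [-0.0, 0.0, -1.0]]
wrist_force: [-0.6, -0.2, -0.1]
gripper_width: 0.291
gripper_force: 0.0
```

Run:
```python
from h import *
for i in range(3):
    s=sense(); print(np.round(s["joints"],2),s["tcp_pos"],s["gripper_force"],s["gripper_width"],s["wrist_force"])
```

```text
[ 38.84  26.19 -24.22   0.   -39.59  30.14] [0.50377243 0.20042812 0.02877332] 0.0 0.2912522536008791 [-0.56738897 -0.17115809 -0.11915337]
[ 38.84  26.19 -24.22   0.   -39.59  30.14] [0.50377243 0.20042812 0.02877332] 0.0 0.2912522536008791 [-0.56738897 -0.17115809 -0.11915337]
[ 38.84  26.19 -24.22   0.   -39.59  30.14] [0.50377243 0.20042812 0.02877332] 0.0 0.2912522536008791 [-0.56738897 -0.17115809 -0.11915337]
```

Run:
```python
from h import *
c=capture("scene"); im=c["frame"][...,::-1]
a=cv2.resize(im[200:300,300:420],None,fx=4,fy=4,interpolation=cv2.INTER_CUBIC)
c=capture("top"); im=c["frame"][...,::-1]
b=cv2.resize(im[180:280,160:260],None,fx=4,fy=4,interpolation=cv2.INTER_CUBIC)
cv2.imwrite("pics/g.png",np.clip(np.hstack([a[:, :400],b])*1.6,0,255))
```

```text
[ WARN:0@1.503] global loadsave.cpp:1063 imwrite_ Unsupported depth image for selected encoder is fallbacked to CV_8U.
```

View pics/g.png

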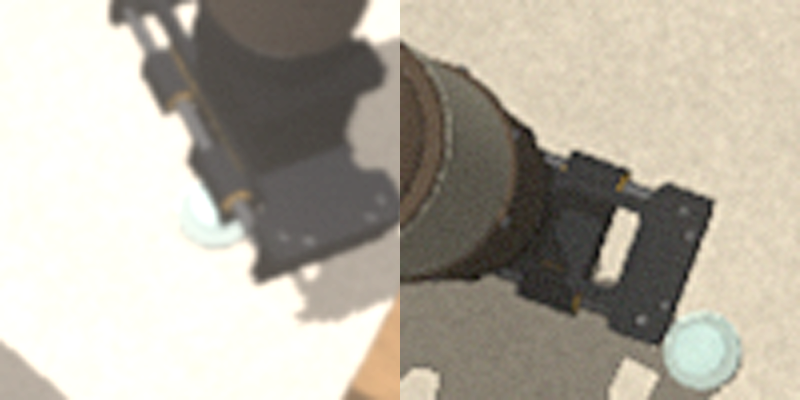

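Run:
```python
from h import *
s=sense();T=s["tcp_pos"];R=np.array(s["ee_rot"])
c1=capture("scene");c2=capture("top")
X=[T-R[:,2]*h for h in(-.019,0,.05,.1)]+[T+R[:,1]*d-R[:,2]*.06 for d in(-.095,.095)]
for c,n in((c1,"scene"),(c2,"top")): print(n,np.round(proj(c,X)).tolist())
for c in(c1,c2):
  W=world(c); d=np.linalg.norm(W[...,:2]-T[:2],axis=-1)
  for m in masks_of("lens",c):
    P=W[m["region"]&(c["z_map"]>0)]; print(round(m["p"],2),m["xy"],m["region"].sum(),np.round(np.median(P,0),3))
W=world(c1)
L=(W-T)@R
ys,xs=np.where((abs(L[...,0])<.05)&(abs(L[...,1])<.1)&(L[...,2]>-.12))
img=np.zeros(W.shape[:2],bool)
for lo,hi in((-.13,-.1),(-.1,-.07),(-.07,-.05),(-.05,-.02),(-.02,.02),(.02,.027)):
  q=L[(abs(L[...,0])<.06)&(abs(L[...,1])<.12)&(L[...,2]>lo)&(L[...,2]<hi)]
  if len(q): print(lo,hi,len(q),np.round(q.min(0),3),np.round(q.max(0),3),np.round(np.median(q,0),3))
```

```text
scene [[353.0, 252.0], [355.0, 248.0], [358.0, 237.0], [362.0, 224.0], [380.0, 272.0], [339.0, 200.0]]
top [[199.0, 236.0], [198.0, 236.0], [192.0, 234.0], [186.0, 231.0], [148.0, 217.0], [235.0, 249.0]]
0.48 [352.2, 257.1] 144 [0.515 0.204 0.008]
0.81 [235.5, 264.5] 287 [0.436 0.121 0.008]
0.31 [315.0, 221.3] 1038 [ 0.524 -0.053  0.017]
-0.13 -0.1 1550 [-0.036 -0.097 -0.13 ] [ 0.039  0.096 -0.1  ] [ 0.018 -0.052 -0.119]
-0.1 -0.07 435 [-0.036 -0.093 -0.1  ] [ 0.04   0.086 -0.071] [ 0.032 -0.01  -0.093]
-0.07 -0.05 19 [ 0.005  0.012 -0.067] [ 0.013  0.024 -0.051] [ 0.009  0.017 -0.058]
-0.05 -0.02 80 [-0.06  -0.12  -0.048] [ 0.013  0.021 -0.02 ] [-0.047 -0.108 -0.022]
-0.02 0.02 134 [-0.059 -0.119 -0.02 ] [0.022 0.109 0.02 ] [ 0.007 -0.01   0.009]
0.02 0.027 481 [-0.059 -0.119  0.02 ] [0.06  0.119 0.027] [ 0.019 -0.006  0.026]
```

>>> drive_tool --pt "28 0 0 0 0 0 0" --pt "27 0 0 0 0 0 0" --pt "26 0 0 0 0 0 0" --pt "25 0 0 0 0 0 0" --pt "25 0 0 0 0 0 0"

```text
time_s: 4.15
tcp_pos: [0.5038, 0.2005, 0.0288]
ee_rot: [[0.933, -0.359, 0.0], [-0.359, -0.933, 0.0], [0.0, -0.0, -1.0]]
wrist_force: [0.6, 0.2, -0.3]
gripper_width: 0.253
gripper_force: 0.0
```

>>> drive_tool --pt "24 0 0 0 0 0 0" --pt "23 0 0 0 0 0 0" --pt "22 0 0 0 0 0 0" --pt "21 0 0 0 0 0 0" --pt "21 0 0 0 0 0 0"

```text
time_s: 4.57
tcp_pos: [0.5038, 0.2005, 0.0288]
ee_rot: [[0.933, -0.359, 0.0], [-0.359, -0.933, 0.0], [0.0, -0.0, -1.0]]
wrist_force: [-0.3, 1.3, -0.5]
gripper_width: 0.215
gripper_force: 0.0
```

Run:
```python
from h import *
s=sense();T=s["tcp_pos"];R=np.array(s["ee_rot"])
c=capture("scene"); im=c["frame"][...,::-1]
a=cv2.resize(im[225:275,325:385],None,fx=12,fy=12,interpolation=cv2.INTER_CUBIC)
cv2.imwrite("pics/g2.png",cv2.convertScaleAbs(a,alpha=1.5))
W=world(c);L=(W-T)@R
for r in range(238,266,2): print(r,[tuple(int(round(1000*v)) for v in L[r,q]) for q in range(340,366,3)])
```

```text
238 [(9, 48, 28), (3, 45, 26), (-6, 45, 31), (39, -18, -99), (34, -21, -100), (29, -24, -102), (24, -28, -105), (26, -38, -121), (24, -44, -130)]
240 [(10, 45, 31), (5, 41, 28), (-2, 39, 29), (40, -21, -95), (36, -26, -102), (30, -27, -99), (25, -31, -102), (26, -40, -119), (25, -47, -128)]
242 [(13, 39, 29), (7, 36, 28), (1, 33, 27), (38, -21, -87), (39, -31, -103), (32, -32, -100), (27, -35, -101), (26, -42, -114), (25, -48, -122)]
244 [(15, 35, 29), (9, 32, 28), (3, 28, 26), (9, 11, -6), (37, -31, -93), (34, -36, -100), (29, -38, -100), (23, -40, -99), (27, -52, -122)]
246 [(18, 29, 28), (13, 25, 25), (7, 23, 24), (2, 18, 19), (38, -33, -89), (38, -41, -103), (30, -42, -99), (23, -43, -96), (26, -53, -115)]
248 [(20, 25, 30), (13, 23, 30), (9, 18, 25), (9, 8, 7), (39, -36, -86), (36, -41, -94), (30, -44, -94), (23, -44, -89), (25, -54, -108)]
250 [(22, 21, 30), (16, 18, 29), (12, 12, 21), (11, 4, 9), (4, 1, 9), (36, -44, -90), (32, -47, -93), (27, -50, -94), (-28, -1, 27)]
252 [(25, 16, 29), (18, 13, 29), (14, 8, 22), (12, 1, 12), (6, -2, 11), (12, -19, -22), (34, -51, -92), (30, -55, -97), (-27, -4, 31)]
254 [(27, 10, 28), (21, 8, 27), (17, 3, 22), (13, -3, 14), (9, -7, 10), (11, -19, -13), (-4, -12, 11), (31, -58, -95), (36, -71, -119)]
256 [(28, 7, 31), (23, 3, 27), (18, -1, 24), (13, -5, 21), (10, -11, 13), (4, -14, 11), (-7, -12, 23), (34, -63, -95), (37, -74, -117)]
258 [(32, 2, 28), (25, -1, 29), (20, -5, 26), (15, -8, 23), (7, -10, 26), (3, -15, 20), (-5, -15, 26), (-13, -16, 28), (39, -77, -116)]
260 [(33, -2, 30), (27, -5, 29), (20, -7, 31), (16, -12, 26), (11, -16, 21), (4, -17, 25), (-3, -20, 25), (-10, -21, 28), (32, -73, -96)]
262 [(37, -8, 27), (29, -9, 31), (24, -13, 28), (16, -14, 31), (10, -17, 30), (4, -20, 29), (-2, -23, 29), (-8, -25, 28), (33, -75, -92)]
264 [(37, -11, 31), (32, -14, 30), (26, -17, 29), (20, -20, 28), (13, -23, 27), (6, -23, 32), (0, -27, 30), (-5, -30, 27), (37, -81, -97)]
```

View pics/g2.png

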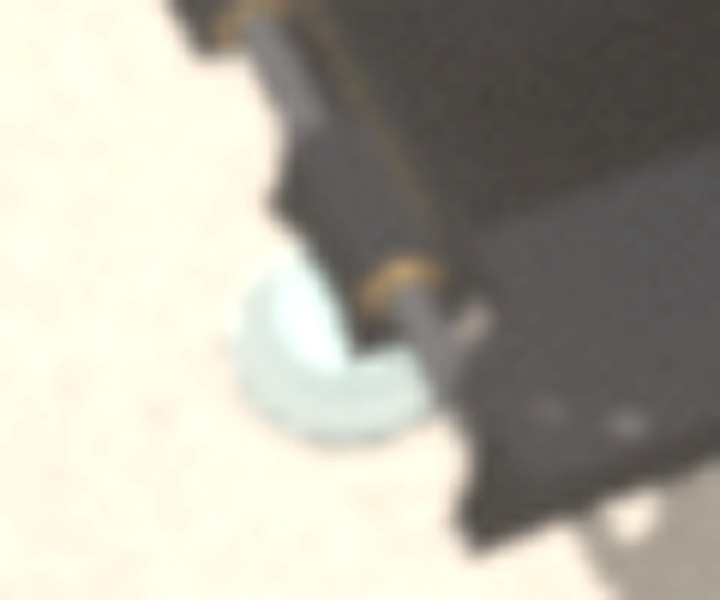

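>>> drive_tool --pt "60 0 0 0 0 0 0" --pt "60 0 0 0 0 0 0" --pt "60 0 0 0 0 0 0" --pt "60 0 0 0 0 0 0" --pt "60 0 0 0 0 0 0"

```text
time_s: 5.03
tcp_pos: [0.5038, 0.2005, 0.0288]
ee_rot: [[0.933, -0.359, 0.0], [-0.359, -0.933, 0.0], [0.0, -0.0, -1.0]]
wrist_force: [-0.5, -0.5, -0.4]
gripper_width: 0.506
gripper_force: 0.0
```

>>> drive_tool --pt "60 0 0 -2 0 0 0" --pt "60 0 0 -2 0 0 0" --pt "60 0 0 -2 0 0 0" --pt "60 0 0 -2 0 0 0" --pt "60 0 0 0 0 0 0"

```text
time_s: 5.45
tcp_pos: [0.5034, 0.2003, 0.0202]
ee_rot: [[0.933, -0.359, -0.001], [-0.359, -0.933, -0.001], [-0.001, 0.001, -1.0]]
wrist_force: [0.4, -1.0, 0.8]
gripper_width: 0.596
gripper_force: 0.0
```

Run:
```python
from h import *
s=sense();T=s["tcp_pos"];R=np.array(s["ee_rot"])
c=capture("scene"); im=c["frame"][...,::-1]
x0,y0=320,215
a=cv2.convertScaleAbs(cv2.resize(im[y0:y0+60,x0:x0+70],None,fx=10,fy=10,interpolation=cv2.INTER_CUBIC),alpha=1.5)
w=s["gripper_width"]*.0435
for z,col in((.019,(0,0,255)),(0,(0,255,0))):
  for sg in(1,-1):
    q=proj(c,[T+R@np.array([x,sg*y,z]) for x,y in((-.0095,w),(.0095,w),(.0095,w+.015),(-.0095,w+.015))])
    cv2.polylines(a,[((q-[x0,y0]+.5)*10).astype(int)],True,col,1)
cv2.imwrite("pics/g3.png",a)
```

```text
(no output)
```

View pics/g3.png

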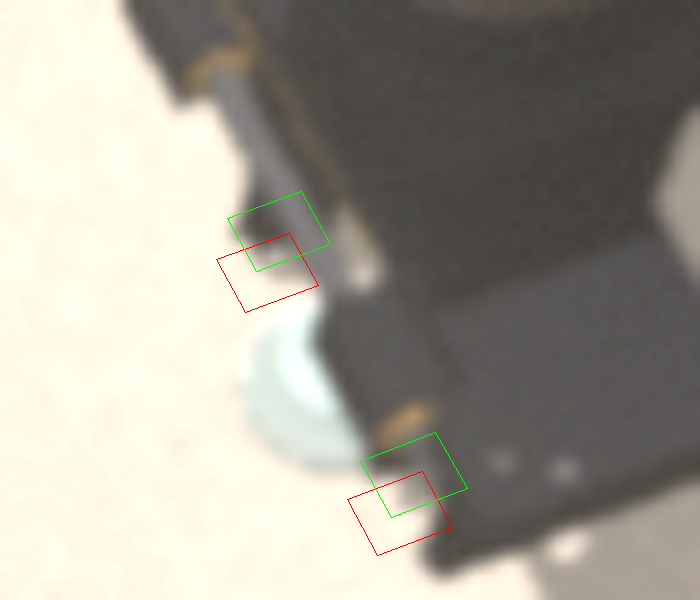

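>>> drive_tool --pt "60 0 0 -2 0 0 0" --pt "60 0 0 -2 0 0 0" --pt "60 0 0 -1 0 0 0" --pt "60 0 0 -1 0 0 0" --pt "60 0 0 0 0 0 0"

```text
time_s: 5.92
tcp_pos: [0.5036, 0.2004, 0.0145]
ee_rot: [[0.933, -0.359, -0.0], [-0.359, -0.933, -0.0], [-0.0, 0.0, -1.0]]
wrist_force: [-0.1, 0.4, -0.5]
gripper_width: 0.596
gripper_force: 0.0
```

>>> drive_tool --pt "60 0 0 -1 0 0 0" --pt "60 0 0 -1 0 0 0" --pt "60 0 0 0 0 0 0"

```text
time_s: 6.17
tcp_pos: [0.5036, 0.2004, 0.0126]
ee_rot: [[0.933, -0.359, -0.0], [-0.359, -0.933, -0.0], [-0.0, 0.0, -1.0]]
wrist_force: [0.8, 0.1, 0.1]
gripper_width: 0.598
gripper_force: 0.0
```

>>> drive_tool --pt "60 0 0 -1 0 0 0" --pt "60 0 0 -1 0 0 0" --pt "60 0 0 0 0 0 0"

```text
time_s: 6.42
tcp_pos: [0.5036, 0.2004, 0.0106]
ee_rot: [[0.933, -0.359, -0.0], [-0.359, -0.933, -0.0], [-0.0, 0.0, -1.0]]
wrist_force: [-0.1, -0.9, -0.6]
gripper_width: 0.599
gripper_force: 0.0
```

>>> drive_tool --pt "60 0 0 -1 0 0 0" --pt "60 0 0 -1 0 0 0" --pt "60 0 0 0 0 0 0"

```text
time_s: 6.67
tcp_pos: [0.5036, 0.2004, 0.0085]
ee_rot: [[0.933, -0.359, -0.0], [-0.359, -0.933, -0.0], [-0.0, 0.0, -1.0]]
wrist_force: [0.3, 0.1, -0.2]
gripper_width: 0.599
gripper_force: 0.0
```

>>> drive_tool --pt "60 0 0 -1 0 0 0" --pt "60 0 0 0 0 0 0"

```text
time_s: 6.83
tcp_pos: [0.5037, 0.2005, 0.0076]
ee_rot: [[0.933, -0.359, -0.0], [-0.359, -0.933, -0.0], [-0.0, 0.0, -1.0]]
wrist_force: [0.3, 0.1, -0.1]
gripper_width: 0.596
gripper_force: 0.0
```

>>> drive_tool --pt "60 0 0 -1 0 0 0" --pt "60 0 0 0 0 0 0"

```text
time_s: 7.0
tcp_pos: [0.5037, 0.2005, 0.0066]
ee_rot: [[0.933, -0.359, -0.0], [-0.359, -0.933, -0.0], [-0.0, 0.0, -1.0]]
wrist_force: [-0.5, 0.1, -0.8]
gripper_width: 0.603
gripper_force: 0.0
```

>>> drive_tool --pt "60 0 0 -1 0 0 0" --pt "60 0 0 0 0 0 0"

```text
time_s: 7.17
tcp_pos: [0.5037, 0.2004, 0.0056]
ee_rot: [[0.933, -0.359, -0.0], [-0.359, -0.933, -0.0], [-0.0, 0.0, -1.0]]
wrist_force: [-0.3, 0.4, 0.0]
gripper_width: 0.602
gripper_force: 0.0
```

Run:
```python
from h import *
s=sense();T=s["tcp_pos"];R=np.array(s["ee_rot"]);print(T,s["effort"],s["wrist_force"])
c=capture("scene"); W=world(c);L=(W-T)@R
g=c["frame"].mean(-1)
tips=proj(c,[T+R@np.array([0.0,y,z]) for y in(.030,-.030) for z in(0,.005,.019)])
print(np.round(tips).tolist())
for t in (tips[0],tips[3]):
  x,y=np.round(t).astype(int)
  for r in range(y-6,y+8): print(r,[(int(g[r,q]),*(int(round(1000*v)) for v in L[r,q])) for q in range(x-6,x+5,2)])
```

```text
[0.50368052 0.20042422 0.00559552] [ 1.83341507e-02 -3.76908767e+01  1.21348974e+01  2.70223886e+00
  9.10526840e-02  4.82440737e-04] [-0.30847038  0.38266518  0.01541911]
[[347.0, 242.0], [347.0, 243.0], [346.0, 246.0], [359.0, 264.0], [359.0, 265.0], [358.0, 268.0]]
236 [(169, 3, 54, 8), (133, 1, 50, 3), (78, 34, 2, -94), (81, 30, 0, -96), (57, 2, 27, -35), (56, -2, 25, -34)]
237 [(167, 6, 49, 2), (117, 12, 35, -23), (71, 33, 1, -91), (85, 31, -3, -96), (63, 26, -3, -93), (55, -3, 26, -28)]
238 [(166, 5, 50, 10), (103, 12, 33, -22), (63, 11, 28, -30), (84, 32, -4, -94), (72, 26, -4, -90), (53, -5, 26, -22)]
239 [(166, 7, 45, 6), (93, 12, 32, -19), (59, 11, 27, -26), (81, 33, -6, -94), (80, 29, -8, -95), (57, -5, 26, -17)]
240 [(162, 9, 43, 5), (84, 11, 33, -13), (55, 10, 27, -22), (76, 33, -7, -92), (84, 30, -9, -93), (66, -4, 24, -17)]
241 [(159, 10, 40, 5), (89, 12, 31, -12), (55, 11, 25, -20), (69, 33, -8, -89), (85, 31, -12, -95), (79, 27, -14, -94)]
242 [(162, 12, 37, 2), (116, 6, 37, 7), (61, 10, 26, -14), (71, 4, 26, -9), (85, 33, -15, -97), (84, 29, -16, -95)]
243 [(165, 12
[... 1797 characters left out ...]
 14, -28, 4), (149, 10, -30, 3), (106, 5, -31, 6), (113, 0, -32, 6), (99, 34, -72, -92), (60, 38, -81, -112)]
267 [(168, 15, -31, 4), (160, 10, -31, 7), (141, 5, -32, 8), (151, 2, -35, 6), (132, -1, -38, 3), (60, 37, -81, -106)]
268 [(170, 15, -32, 6), (165, 11, -34, 5), (161, 6, -34, 8), (164, 2, -37, 7), (141, -1, -39, 6), (62, 37, -83, -106)]
269 [(170, 16, -34, 7), (167, 12, -36, 6), (164, 8, -37, 6), (164, 4, -40, 4), (134, 0, -41, 5), (58, 36, -82, -99)]
270 [(170, 18, -37, 4), (168, 15, -40, 2), (164, 9, -40, 6), (161, 5, -41, 7), (118, 1, -43, 7), (53, 36, -84, -98)]
271 [(170, 19, -39, 5), (168, 16, -41, 3), (165, 10, -42, 6), (162, 5, -43, 8), (102, 2, -46, 5), (51, 38, -87, -100)]
```

>>> drive_tool --pt "60 0 0 -3 0 0 0" --pt "60 0 0 -3 0 0 0" --pt "60 0 0 -2 0 0 0" --pt "60 0 0 0 0 0 0"

```text
time_s: 7.55
tcp_pos: [0.5034, 0.2002, -0.0029]
ee_rot: [[0.933, -0.359, -0.001], [-0.359, -0.933, -0.001], [-0.001, 0.001, -1.0]]
wrist_force: [0.2, 0.4, 0.0]
gripper_width: 0.599
gripper_force: 0.0
```

>>> drive_tool --pt "60 0 0 -2 0 0 0" --pt "60 0 0 0 0 0 0"

```text
time_s: 7.72
tcp_pos: [0.5036, 0.2004, -0.0046]
ee_rot: [[0.933, -0.359, -0.0], [-0.359, -0.933, -0.0], [-0.0, 0.0, -1.0]]
wrist_force: [0.1, -0.3, 0.7]
gripper_width: 0.602
gripper_force: 0.0
```

>>> drive_tool --pt "60 0 0 -1 0 0 0" --pt "60 0 0 -1 0 0 0" --pt "60 0 0 0 0 0 0"

```text
time_s: 7.97
tcp_pos: [0.5037, 0.2004, -0.0064]
ee_rot: [[0.933, -0.359, -0.0], [-0.359, -0.933, -0.0], [-0.0, 0.0, -1.0]]
wrist_force: [0.1, -1.0, -0.2]
gripper_width: 0.601
gripper_force: 0.0
```

>>> drive_tool --pt "60 0 0 -1 0 0 0" --pt "60 0 0 0 0 0 0"

```text
time_s: 8.13
tcp_pos: [0.5039, 0.2006, -0.0067]
ee_rot: [[0.934, -0.358, 0.0], [-0.358, -0.934, -0.0], [0.0, -0.0, -1.0]]
wrist_force: [-1.6, -0.2, 3.3]
gripper_width: 0.602
gripper_force: 1.9
```

>>> drive_tool --pt "60 0 0 -1 0 0 0" --pt "60 0 0 0 0 0 0"

```text
time_s: 8.3
tcp_pos: [0.5039, 0.2006, -0.0068]
ee_rot: [[0.934, -0.358, 0.0], [-0.358, -0.934, -0.0], [0.0, -0.0, -1.0]]
wrist_force: [-3.7, -1.3, 9.9]
gripper_width: 0.603
gripper_force: 5.3
```

>>> drive_tool --pt "60 0 0 5 0 0 0" --pt "50 0 0 5.2 0 0 0" --pt "42 0 0 0 0 0 0" --pt "36 0 0 0 0 0 0" --pt "34 0 0 0 0 0 0"

```text
time_s: 8.72
tcp_pos: [0.5037, 0.2004, 0.0018]
ee_rot: [[0.933, -0.359, -0.0], [-0.359, -0.933, -0.0], [-0.0, 0.0, -1.0]]
wrist_force: [-0.1, -0.3, -0.2]
gripper_width: 0.396
gripper_force: 0.0
```

>>> drive_tool --pt "32 0 0 0 0 0 0" --pt "31 0 0 0 0 0 0" --pt "31 0 0 0 0 0 0"

```text
time_s: 8.97
tcp_pos: [0.5035, 0.2003, 0.0017]
ee_rot: [[0.933, -0.359, -0.001], [-0.359, -0.933, -0.0], [-0.0, 0.001, -1.0]]
wrist_force: [-0.7, -0.2, -1.2]
gripper_width: 0.319
gripper_force: 3.0
```

>>> drive_tool --pt "40 0 0 0 0 0 0" --pt "40 0 0 0 0 0 0" --pt "40 0 0 0 0 0 0.12" --pt "40 0 0 0 0 0 0.12" --pt "40 0 0 0 0 0 0.12"

```text
time_s: 9.38
tcp_pos: [0.5038, 0.2005, 0.002]
ee_rot: [[1.0, -0.001, 0.0], [-0.001, -1.0, 0.0], [0.0, -0.0, -1.0]]
wrist_force: [-0.7, 0.1, -0.4]
gripper_width: 0.395
gripper_force: 0.0
```

>>> drive_tool --pt "40 0 0 0 0 0 0.12" --pt "40 0 0 0 0 0 0.12" --pt "40 0 0 0 0 0 0.12" --pt "40 0 0 0 0 0 0.12" --pt "40 0 0 0 0 0 0.12"

```text
time_s: 9.8
tcp_pos: [0.5038, 0.2006, 0.002]
ee_rot: [[0.826, 0.564, 0.0], [0.564, -0.826, 0.0], [0.0, 0.0, -1.0]]
wrist_force: [-0.6, 0.3, 0.3]
gripper_width: 0.399
gripper_force: 0.0
```

>>> drive_tool --pt "40 0 0 0 0 0 0.12" --pt "40 0 0 0 0 0 0.12" --pt "40 0 0 0 0 0 0.12" --pt "40 0 0 0 0 0 0.12" --pt "40 0 0 0 0 0 0.12"

```text
time_s: 10.22
tcp_pos: [0.5038, 0.2006, 0.002]
ee_rot: [[0.363, 0.932, 0.0], [0.932, -0.363, 0.0], [0.0, 0.0, -1.0]]
wrist_force: [-0.3, -0.1, 0.6]
gripper_width: 0.399
gripper_force: 0.0
```

>>> drive_tool --pt "36 0 0 0 0 0 0" --pt "34 0 0 0 0 0 0" --pt "32 0 0 0 0 0 0" --pt "30 0 0 0 0 0 0" --pt "29 0 0 0 0 0 0"

```text
time_s: 10.63
tcp_pos: [0.5038, 0.2005, 0.002]
ee_rot: [[0.37, 0.929, 0.0], [0.929, -0.37, 0.0], [0.0, 0.0, -1.0]]
wrist_force: [0.4, 0.2, -1.0]
gripper_width: 0.308
gripper_force: 30.0
```

>>> drive_tool --pt "29 0 0 0 0 0 0" --pt "29 0 0 0 0 0 0"

```text
time_s: 10.8
tcp_pos: [0.5038, 0.2005, 0.002]
ee_rot: [[0.369, 0.929, -0.0], [0.929, -0.369, 0.0], [0.0, -0.0, -1.0]]
wrist_force: [-0.5, -0.3, -0.2]
gripper_width: 0.304
gripper_force: 30.0
```

>>> drive_tool --pt "30.5 0 0 0 0 0 0" --pt "30.5 0 0 8 0 0 0" --pt "30.5 0 0 15 0 0 0" --pt "30.5 0 0 20 0 0 0" --pt "30.5 0 0 17 0 0 0"

```text
time_s: 11.22
tcp_pos: [0.5038, 0.2004, 0.0632]
ee_rot: [[0.369, 0.93, 0.0], [0.93, -0.369, -0.0], [-0.0, 0.0, -1.0]]
wrist_force: [-0.0, 0.9, 0.0]
gripper_width: 0.307
gripper_force: 20.7
```

>>> drive_tool --pt "30.5 2 -20 0 0 0 0" --pt "30.5 3 -32 0 0 0 0" --pt "30.5 3 -34 0 0 0 0" --pt "30.5 3 -34 0 0 0 0" --pt "30.5 3 -34 0 0 0 0"

```text
time_s: 11.63
tcp_pos: [0.5177, 0.0452, 0.0627]
ee_rot: [[0.368, 0.93, 0.001], [0.93, -0.368, 0.0], [0.0, 0.001, -1.0]]
wrist_force: [0.7, -0.0, -0.4]
gripper_width: 0.311
gripper_force: 20.7
```

>>> drive_tool --pt "30.5 3 -34 0 0 0 0" --pt "30.5 3 -32 0 0 0 0" --pt "30.5 2 -24 0 0 0 0" --pt "30.5 0 -10 0 0 0 0" --pt "30.5 0 0 0 0 0 0"

```text
time_s: 12.05
tcp_pos: [0.5256, -0.0554, 0.0623]
ee_rot: [[0.372, 0.928, 0.0], [0.928, -0.372, 0.0], [0.0, 0.0, -1.0]]
wrist_force: [0.5, -0.1, -0.3]
gripper_width: 0.313
gripper_force: 20.7
```

Run:
```python
from h import *
s=sense();T=s["tcp_pos"];print(np.round(T,4),np.round(s["joints"],1),s["gripper_force"],s["gripper_width"])
zb=T[2]-.0018
for n in("scene","top"):
    c=capture(n); W=world(c); save(c,"h_%s.png"%n)
    for l in("lens","lamp"):
        for m in masks_of(l,c):
            P=W[m["region"]&(c["z_map"]>0)]; md=np.median(P,0)
            if m["p"]<.2 or np.linalg.norm(md[:2]-[.525,-.054])>.06: continue
            f,q=fit(c,l,m["region"],(.525,-.054),zb if l=="lens" else 0)
            print(n,l,round(m["p"],2),m["region"].sum(),np.round(f,4),round(q,2),np.round(md,3))
```

```text
[ 0.5256 -0.0554  0.0623] [ 11.6  22.3 -24.4   0.  -43.3 146.6] 20.734883844852448 0.31276726828479273
scene lens 0.46 191 [ 0.5264 -0.0516] 0.73 [ 0.529 -0.048  0.072]
scene lamp 0.78 586 [ 0.5279 -0.0528] 0.81 [ 0.537 -0.043  0.018]
```

>>> drive_tool --pt "30.5 0.4 2 0 0 0 0" --pt "30.5 0 0 -10 0 0 0" --pt "30.5 0 0 -10 0 0 0" --pt "30.5 0 0 -7 0 0 0" --pt "30.5 0 0 0 0 0 0"

```text
time_s: 12.77
tcp_pos: [0.5244, -0.0516, 0.0325]
ee_rot: [[0.369, 0.929, -0.005], [0.929, -0.369, -0.001], [-0.002, -0.004, -1.0]]
wrist_force: [0.6, -0.1, -0.1]
gripper_width: 0.311
gripper_force: 20.7
```

>>> drive_tool --pt "30.5 0 0 -1 0 0 0" --pt "30.5 0 0 -1 0 0 0" --pt "30.5 0 0 -1 0 0 0" --pt "30.5 0 0 0 0 0 0"

```text
time_s: 13.1
tcp_pos: [0.5263, -0.0516, 0.0321]
ee_rot: [[0.369, 0.93, 0.0], [0.93, -0.369, 0.0], [0.0, 0.0, -1.0]]
wrist_force: [0.5, 0.3, -0.4]
gripper_width: 0.309
gripper_force: 20.7
```

Run:
```python
from h import *
s=sense();print(np.round(s["tcp_pos"],4),s["wrist_force"],s["moment"])
c=capture("scene"); save(c,"i.png"); im=c["frame"][...,::-1]
x,y=proj(c,[[.526,-.054,.03]])[0].astype(int)
a=cv2.convertScaleAbs(cv2.resize(im[y-25:y+25,x-30:x+30],None,fx=12,fy=12,interpolation=cv2.INTER_CUBIC),alpha=1.3)
cv2.imwrite("pics/i2.png",a); print(x,y)
```

```text
[ 0.5263 -0.0516  0.0321] [ 0.53257631  0.3233949  -0.42851351] [-0.11533922 -0.03297551 -0.05645831]
270 185
```

View pics/i2.png

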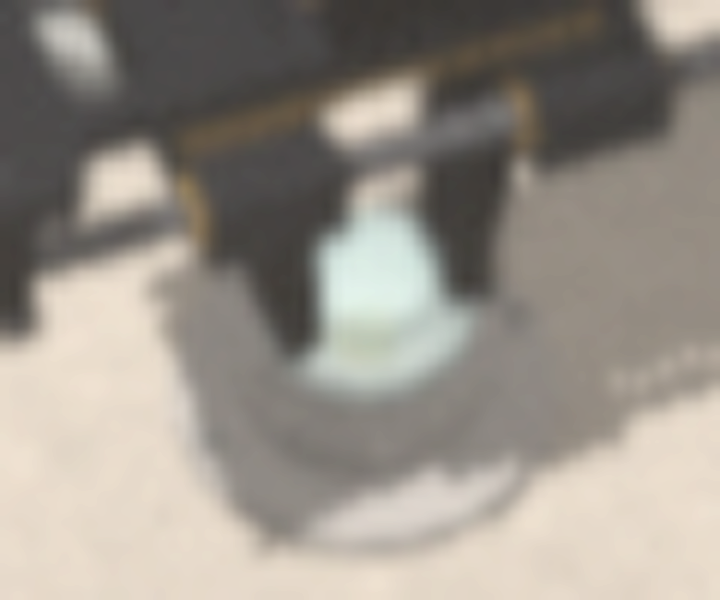

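Run:
```python
from h import *
c=capture("scene")
for p in([.526,-.0523,.0505],[.526,-.0523,.040],[.526,-.0523,.03],[.526,-.054,.03],[.526,-.054,.0]): 
    q=proj(c,[p])[0]; print(p,np.round((q-[240,160]+.5)*12-.0))
a=np.linspace(0,2*np.pi,73)
def bb(x,y,z,r):
    q=(proj(c,np.c_[x+r*np.cos(a),y+r*np.sin(a),0*a+z])-[240,160]+.5)*12; return np.round([*q.min(0),*q.max(0)])
print("lamp flange",bb(.526,-.054,.0,.04),bb(.526,-.054,.006,.04)); print("rim",bb(.526,-.054,.03,.024)); print("lens flange bottom",bb(.526,-.0523,.0305,.0215),"boss",bb(.526,-.0523,.045,.014))
m=[m for m in masks_of("lens",c) if abs(m["xy"][0]-270)<20]
for k in m: 
    ys,xs=np.where(k["region"]); print("lens mask",k["p"],(xs.min()-240)*12,(xs.max()+1-240)*12,(ys.min()-160)*12,(ys.max()+1-160)*12)
for k in masks_of("lamp",c):
    ys,xs=np.where(k["region"]); print("lamp mask",k["p"],(xs.min()-240)*12,(xs.max()+1-240)*12,(ys.min()-160)*12,(ys.max()+1-160)*12)
```

```text
[0.526, -0.0523, 0.0505] [372. 252.]
[0.526, -0.0523, 0.04] [372. 283.]
[0.526, -0.0523, 0.03] [372. 313.]
[0.526, -0.054, 0.03] [366. 308.]
[0.526, -0.054, 0.0] [366. 394.]
lamp flange [172. 239. 560. 555.] [171. 222. 561. 539.]
rim [247. 213. 485. 405.]
lens flange bottom [265. 226. 479. 398.] boss [302. 212. 443. 325.]
lens mask 0.67 300 480 204 396
lamp mask 0.83 168 552 276 552
```

>>> drive_tool --pt "30.5 -0.3 -2.4 0 0 0 0" --pt "30.5 0 0 0 0 0 0" --pt "30.5 0 0 -1 0 0 0" --pt "30.5 0 0 -1 0 0 0" --pt "30.5 0 0 0 0 0 0"

```text
time_s: 13.72
tcp_pos: [0.5257, -0.0539, 0.0297]
ee_rot: [[0.369, 0.93, -0.0], [0.93, -0.369, -0.0], [-0.0, -0.0, -1.0]]
wrist_force: [0.3, -0.4, -0.3]
gripper_width: 0.308
gripper_force: 20.7
```

>>> drive_tool --pt "30.5 0 0 -1 0 0 0" --pt "30.5 0 0 0 0 0 0"

```text
time_s: 13.88
tcp_pos: [0.5257, -0.0539, 0.0288]
ee_rot: [[0.369, 0.93, -0.0], [0.93, -0.369, -0.0], [-0.0, -0.0, -1.0]]
wrist_force: [0.0, -1.6, -0.4]
gripper_width: 0.309
gripper_force: 20.7
```

>>> drive_tool --pt "30.5 0 0 -1 0 0 0" --pt "30.5 0 0 0 0 0 0"

```text
time_s: 14.05
tcp_pos: [0.5258, -0.0539, 0.0278]
ee_rot: [[0.369, 0.93, -0.0], [0.93, -0.369, -0.0], [-0.0, -0.0, -1.0]]
wrist_force: [0.6, -0.3, 0.1]
gripper_width: 0.309
gripper_force: 20.7
```

>>> drive_tool --pt "30.5 0 0 -0.6 0 0 0" --pt "30.5 0 0 0 0 0 0"

```text
time_s: 14.22
tcp_pos: [0.5258, -0.0539, 0.0273]
ee_rot: [[0.369, 0.93, -0.0], [0.93, -0.369, -0.0], [-0.0, -0.0, -1.0]]
wrist_force: [-0.0, -0.6, -1.2]
gripper_width: 0.309
gripper_force: 20.7
```

>>> drive_tool --pt "30.5 0 0 -0.6 0 0 0" --pt "30.5 0 0 0 0 0 0"

```text
time_s: 14.38
tcp_pos: [0.5259, -0.0539, 0.0268]
ee_rot: [[0.369, 0.93, 0.0], [0.93, -0.369, -0.0], [-0.0, 0.0, -1.0]]
wrist_force: [0.1, 0.5, -0.2]
gripper_width: 0.312
gripper_force: 20.7
```

>>> drive_tool --pt "33 0 0 0 0 0 0" --pt "36 0 0 0 0 0 0" --pt "42 0 0 0 0 0 0" --pt "42 0 0 10 0 0 0" --pt "50 0 0 20 0 0 0"

```text
time_s: 14.8
tcp_pos: [0.524, -0.0542, 0.0555]
ee_rot: [[0.369, 0.929, -0.005], [0.929, -0.369, -0.001], [-0.003, -0.005, -1.0]]
wrist_force: [0.6, -0.3, 0.3]
gripper_width: 0.438
gripper_force: 0.0
```

>>> drive_tool --pt "100 -5 -20 20 0 0 0" --pt "100 -10 -30 0 0 0 0" --pt "100 -10 -30 0 0 0 0" --pt "100 -9 -25 0 0 0 0" --pt "100 -3.3 -8.2 0 0 0 0"

```text
time_s: 15.22
tcp_pos: [0.4873, -0.1694, 0.0776]
ee_rot: [[0.371, 0.929, 0.0], [0.929, -0.371, -0.0], [0.0, 0.0, -1.0]]
wrist_force: [0.3, -0.5, -0.1]
gripper_width: 0.788
gripper_force: 0.0
```

>>> drive_tool --pt "100 0 0 0 0 0 0" --pt "100 0 0 0 0 0 0"

```text
time_s: 15.38
tcp_pos: [0.4889, -0.1672, 0.0773]
ee_rot: [[0.37, 0.929, 0.001], [0.929, -0.37, -0.0], [0.0, 0.001, -1.0]]
wrist_force: [0.6, 0.4, -0.4]
gripper_width: 0.937
gripper_force: 0.0
```

Run:
```python
from h import *
s=sense();print(np.round(s["tcp_pos"],4),np.round(s["joints"],1))
for n in("scene","top"):
    c=capture(n); W=world(c); save(c,"j_%s.png"%n)
    for m in masks_of("lens",c)+masks_of("lamp",c)+masks_of("ring",c):
        P=W[m["region"]&(c["z_map"]>0)]
        print(n,round(m["p"],2),m["xy"],m["region"].sum(),np.round(np.median(P,0),4),np.round(np.percentile(P,98,0),4))
    if n=="scene":
        im=c["frame"][...,::-1]
        cv2.imwrite("pics/j2.png",cv2.convertScaleAbs(cv2.resize(im[150:220,230:310],None,fx=10,fy=8,interpolation=cv2.INTER_CUBIC),alpha=1.3))
```

```text
[ 0.4889 -0.1672  0.0773] [ -0.9  20.1 -25.2   0.  -44.6 159.2]
scene 0.67 [350.0, 217.6] 216 [0.4421 0.1267 0.0132] [0.4565 0.1439 0.0229]
scene 0.56 [222.5, 239.4] 506 [ 0.7063 -0.0272  0.0211] [0.7351 0.0624 0.0276]
scene 0.47 [268.3, 185.6] 179 [ 0.5329 -0.0489  0.0388] [ 0.5463 -0.0354  0.0479]
scene 0.69 [268.4, 197.2] 492 [ 0.5418 -0.0381  0.0073] [ 0.5638 -0.016   0.0316]
scene 0.85 [252.8, 163.6] 375 [ 0.4932 -0.1598  0.0143] [ 0.5209 -0.134   0.0189]
top 0.85 [236.0, 264.0] 312 [0.4378 0.1219 0.0076] [0.4576 0.1425 0.0213]
top 0.53 [126.5, 236.0] 1585 [0.5006 0.3449 0.0477] [0.5427 0.39   0.0517]
```

View pics/j2.png

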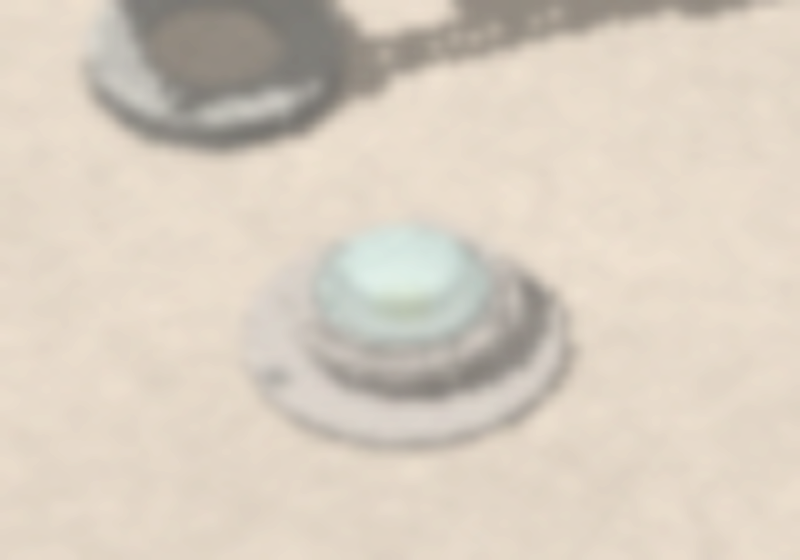

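>>> drive_tool --pt "100 -0.4 0 -5 0 0 -0.12" --pt "100 0 0 -5 0 0 -0.12" --pt "100 0 0 -5 0 0 -0.12" --pt "100 0 0 -5 0 0 -0.12" --pt "100 0 0 -5 0 0 -0.12"

```text
time_s: 16.2
tcp_pos: [0.4883, -0.1668, 0.0515]
ee_rot: [[0.832, 0.554, -0.0], [0.554, -0.832, -0.0], [-0.0, -0.0, -1.0]]
wrist_force: [-0.4, 0.1, -0.7]
gripper_width: 0.999
gripper_force: 0.0
```

>>> drive_tool --pt "100 0 0 -5 0 0 -0.12" --pt "100 0 0 -5 0 0 -0.12" --pt "100 0 0 -5 0 0 -0.12" --pt "100 0 0 -5 0 0 -0.12" --pt "100 0 0 -5 0 0 -0.12"

```text
time_s: 16.62
tcp_pos: [0.4883, -0.1668, 0.0265]
ee_rot: [[1.0, -0.012, -0.0], [-0.012, -1.0, -0.0], [-0.0, 0.0, -1.0]]
wrist_force: [-0.5, 0.1, -0.3]
gripper_width: 1.001
gripper_force: 0.0
```

>>> drive_tool --pt "100 0 0 -5 0 0 -0.12" --pt "100 0 0 0 0 0 -0.12" --pt "100 0 0 0 0 0 -0.12" --pt "100 0 0 0 0 0 0" --pt "100 0 0 0 0 0 0"

```text
time_s: 17.03
tcp_pos: [0.4883, -0.1669, 0.0217]
ee_rot: [[0.935, -0.355, 0.0], [-0.355, -0.935, -0.0], [0.0, 0.0, -1.0]]
wrist_force: [0.0, 1.9, 0.0]
gripper_width: 0.999
gripper_force: 0.0
```

>>> drive_tool --pt "100 0 0 -10 0 0 0" --pt "100 0 0 -8 0 0 0" --pt "100 0 0 -5 0 0 0" --pt "100 0 0 -2 0 0 0" --pt "100 0 0 0 0 0 0"

```text
time_s: 17.45
tcp_pos: [0.4875, -0.1671, -0.0043]
ee_rot: [[0.934, -0.358, -0.002], [-0.358, -0.934, 0.0], [-0.002, 0.001, -1.0]]
wrist_force: [0.3, 0.3, -0.3]
gripper_width: 1.001
gripper_force: 0.0
```

>>> drive_tool --pt "92 0 0 0 0 0 0" --pt "85 0 0 0 0 0 0" --pt "80 0 0 0 0 0 0" --pt "77 0 0 0 0 0 0" --pt "75 0 0 0 0 0 0"

```text
time_s: 17.87
tcp_pos: [0.4883, -0.1671, -0.003]
ee_rot: [[0.934, -0.359, 0.001], [-0.359, -0.934, -0.0], [0.001, -0.0, -1.0]]
wrist_force: [-0.4, 0.5, -0.4]
gripper_width: 0.778
gripper_force: 0.0
```

>>> drive_tool --pt "74 0 0 0 0 0 0" --pt "74 0 0 0 0 0 0" --pt "74 0 0 0 0 0 0"

```text
time_s: 18.12
tcp_pos: [0.4883, -0.1671, -0.003]
ee_rot: [[0.933, -0.359, 0.0], [-0.359, -0.933, 0.0], [0.0, -0.0, -1.0]]
wrist_force: [-0.9, 0.3, 1.5]
gripper_width: 0.751
gripper_force: 30.0
```

>>> drive_tool --pt "84 0 0 0 0 0 0" --pt "84 0 0 0 0 0 0" --pt "84 0 0 0 0 0 0.12" --pt "84 0 0 0 0 0 0.12" --pt "84 0 0 0 0 0 0.12"

```text
time_s: 18.53
tcp_pos: [0.488, -0.1671, -0.0034]
ee_rot: [[1.0, -0.001, -0.0], [-0.001, -1.0, -0.0], [-0.0, 0.0, -1.0]]
wrist_force: [0.3, -0.5, 0.3]
gripper_width: 0.837
gripper_force: 0.0
```

>>> drive_tool --pt "84 0 0 0 0 0 0.12" --pt "84 0 0 0 0 0 0.12" --pt "84 0 0 0 0 0 0.12" --pt "84 0 0 0 0 0 0.12" --pt "84 0 0 0 0 0 0.12"

```text
time_s: 18.95
tcp_pos: [0.488, -0.1671, -0.0034]
ee_rot: [[0.826, 0.564, -0.0], [0.564, -0.826, -0.0], [-0.0, -0.0, -1.0]]
wrist_force: [0.1, 0.3, -0.6]
gripper_width: 0.84
gripper_force: 0.0
```

>>> drive_tool --pt "84 0 0 0 0 0 0.12" --pt "84 0 0 0 0 0 0.12" --pt "84 0 0 0 0 0 0.12" --pt "84 0 0 0 0 0 0.12" --pt "80 0 0 0 0 0 0.12"

```text
time_s: 19.37
tcp_pos: [0.488, -0.1671, -0.0034]
ee_rot: [[0.363, 0.932, -0.0], [0.932, -0.363, -0.0], [-0.0, -0.0, -1.0]]
wrist_force: [0.2, 0.4, 0.0]
gripper_width: 0.822
gripper_force: 0.0
```

>>> drive_tool --pt "77 0 0 0 0 0 0" --pt "74 0 0 0 0 0 0" --pt "72 0 0 0 0 0 0" --pt "72 0 0 0 0 0 0" --pt "72 0 0 0 0 0 0"

```text
time_s: 19.78
tcp_pos: [0.488, -0.1671, -0.0033]
ee_rot: [[0.37, 0.929, -0.0], [0.929, -0.37, 0.0], [-0.0, -0.0, -1.0]]
wrist_force: [-0.6, -0.2, -0.8]
gripper_width: 0.756
gripper_force: 30.0
```

>>> drive_tool --pt "70 0 0 8 0 0 0" --pt "70 0 0 17 0 0 0" --pt "70 0 0 20 0 0 0" --pt "70 0 0 15 0 0 0" --pt "70 5 15 0 0 0 0"

```text
time_s: 20.2
tcp_pos: [0.4947, -0.1534, 0.0603]
ee_rot: [[0.371, 0.929, 0.006], [0.929, -0.371, -0.001], [0.002, 0.006, -1.0]]
wrist_force: [0.9, 0.7, -1.4]
gripper_width: 0.752
gripper_force: 30.0
```

>>> drive_tool --pt "70 10 30 0 0 0 0" --pt "70 10 30 0 0 0 0" --pt "70 8 25 0 0 0 0" --pt "70 4.8 13.2 0 0 0 0" --pt "70 0 0 0 0 0 0"

```text
time_s: 20.62
tcp_pos: [0.5273, -0.0516, 0.0573]
ee_rot: [[0.366, 0.931, 0.002], [0.931, -0.366, 0.0], [0.001, 0.001, -1.0]]
wrist_force: [0.5, -0.1, -1.0]
gripper_width: 0.751
gripper_force: 30.0
```

>>> drive_tool --pt "70 0 0 0 0 0 0" --pt "70 0 0 0 0 0 0"

```text
time_s: 20.78
tcp_pos: [0.5253, -0.0545, 0.0567]
ee_rot: [[0.369, 0.929, -0.001], [0.929, -0.369, -0.0], [-0.0, -0.001, -1.0]]
wrist_force: [-0.5, -0.8, -0.6]
gripper_width: 0.753
gripper_force: 30.0
```

Run:
```python
from h import *
s=sense();T=s["tcp_pos"];print(np.round(T,4),np.round(s["joints"],1),s["gripper_force"],s["gripper_width"])
c=capture("scene"); im=c["frame"][...,::-1]
a=np.linspace(0,2*np.pi,73)
v=cv2.convertScaleAbs(cv2.resize(im[145:215,225:315],None,fx=8,fy=8,interpolation=cv2.INTER_CUBIC),alpha=1.3)
for r,z,col in((.033,T[2]+.0033,(0,0,255)),(.033,T[2]+.0183,(0,255,0)),):
    q=(proj(c,np.c_[T[0]-.0003+r*np.cos(a),T[1]-.0007+r*np.sin(a),0*a+z])-[225,145]+.5)*8; cv2.polylines(v,[q.astype(int)],True,col,1)
q=(proj(c,np.c_[.5258-.0003+.04*np.cos(a),-.0539-.0007+.04*np.sin(a),0*a+.006])-[225,145]+.5)*8; cv2.polylines(v,[q.astype(int)],True,(255,0,0),1)
cv2.imwrite("pics/k.png",v)
```

```text
[ 0.5253 -0.0545  0.0567] [ 11.7  22.8 -24.7  -0.  -42.5 146.6] 29.999648270895705 0.7525787929227149
```

View pics/k.png

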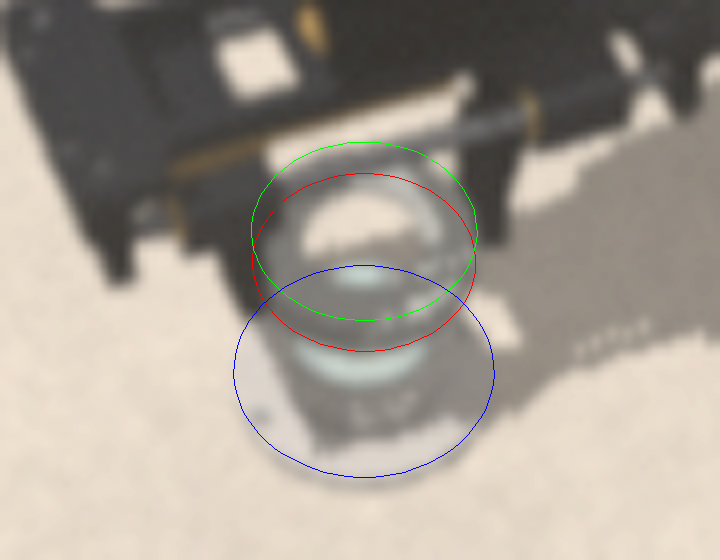

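>>> drive_tool --pt "70 0 0 -10 0 0 0" --pt "70 0 0 -10 0 0 0" --pt "70 0 0 -7 0 0 0" --pt "70 0 0 -3 0 0 0" --pt "70 0 0 0 0 0 0"

```text
time_s: 21.25
tcp_pos: [0.5249, -0.0544, 0.0252]
ee_rot: [[0.369, 0.929, -0.003], [0.929, -0.369, -0.001], [-0.002, -0.003, -1.0]]
wrist_force: [-1.1, -0.4, -2.1]
gripper_width: 0.753
gripper_force: 30.0
```

>>> drive_tool --pt "70 0 0 -1 0 0 0" --pt "70 0 0 -1 0 0 0" --pt "70 0 0 0 0 0 0"

```text
time_s: 21.5
tcp_pos: [0.5261, -0.0539, 0.0248]
ee_rot: [[0.369, 0.93, 0.0], [0.93, -0.369, 0.0], [0.0, 0.0, -1.0]]
wrist_force: [-0.9, 1.4, -2.0]
gripper_width: 0.749
gripper_force: 30.0
```

>>> drive_tool --pt "70 0 0 -1 0 0 0" --pt "70 0 0 0 0 0 0"

```text
time_s: 21.67
tcp_pos: [0.526, -0.0538, 0.0239]
ee_rot: [[0.369, 0.93, 0.0], [0.93, -0.369, 0.0], [0.0, 0.0, -1.0]]
wrist_force: [-0.6, -0.4, -1.1]
gripper_width: 0.75
gripper_force: 30.0
```

>>> drive_tool --pt "70 0 0 -0.7 0 0 0" --pt "70 0 0 0 0 0 0"

```text
time_s: 21.83
tcp_pos: [0.526, -0.0539, 0.0231]
ee_rot: [[0.369, 0.93, 0.0], [0.93, -0.369, 0.0], [0.0, 0.0, -1.0]]
wrist_force: [-0.4, -0.3, -0.6]
gripper_width: 0.758
gripper_force: 30.0
```

>>> drive_tool --pt "70 0 0 -0.7 0 0 0" --pt "70 0 0 0 0 0 0"

```text
time_s: 22.0
tcp_pos: [0.5259, -0.0539, 0.0223]
ee_rot: [[0.369, 0.93, -0.0], [0.93, -0.369, 0.0], [-0.0, -0.0, -1.0]]
wrist_force: [0.3, -0.0, -2.0]
gripper_width: 0.75
gripper_force: 30.0
```

>>> drive_tool --pt "70 0 0 -0.7 0 0 0" --pt "70 0 0 0 0 0 0"

```text
time_s: 22.17
tcp_pos: [0.5259, -0.0539, 0.0216]
ee_rot: [[0.369, 0.93, -0.0], [0.93, -0.369, -0.0], [-0.0, -0.0, -1.0]]
wrist_force: [-0.4, -0.3, -0.9]
gripper_width: 0.751
gripper_force: 30.0
```

>>> drive_tool --pt "70 0 0 -0.7 0 0 0" --pt "70 0 0 0 0 0 0"

```text
time_s: 22.33
tcp_pos: [0.5259, -0.0539, 0.0208]
ee_rot: [[0.369, 0.93, -0.0], [0.93, -0.369, -0.0], [-0.0, -0.0, -1.0]]
wrist_force: [-0.1, 0.2, -1.4]
gripper_width: 0.752
gripper_force: 30.0
```

>>> drive_tool --pt "70 0 0 -0.7 0 0 0" --pt "70 0 0 0 0 0 0"

```text
time_s: 22.5
tcp_pos: [0.5259, -0.0539, 0.0201]
ee_rot: [[0.369, 0.93, -0.0], [0.93, -0.369, -0.0], [-0.0, -0.0, -1.0]]
wrist_force: [-0.6, -0.8, -1.3]
gripper_width: 0.754
gripper_force: 30.0
```

>>> drive_tool --pt "70 0 0 -0.5 0 0 0" --pt "70 0 0 0 0 0 0"

```text
time_s: 22.67
tcp_pos: [0.526, -0.0539, 0.0198]
ee_rot: [[0.369, 0.93, -0.0], [0.93, -0.369, -0.0], [-0.0, -0.0, -1.0]]
wrist_force: [0.1, 0.1, -0.5]
gripper_width: 0.752
gripper_force: 30.0
```

>>> drive_tool --pt "70 0 0 -0.5 0 0 0" --pt "70 0 0 0 0 0 0"

```text
time_s: 22.83
tcp_pos: [0.526, -0.0539, 0.0196]
ee_rot: [[0.369, 0.93, 0.0], [0.93, -0.369, -0.0], [-0.0, 0.0, -1.0]]
wrist_force: [-1.5, 0.4, 2.4]
gripper_width: 0.75
gripper_force: 30.0
```

>>> drive_tool --pt "70 0 0 -0.5 0 0 0" --pt "70 0 0 0 0 0 0"

```text
time_s: 23.0
tcp_pos: [0.526, -0.0539, 0.0194]
ee_rot: [[0.368, 0.93, 0.0], [0.93, -0.368, -0.0], [-0.0, 0.0, -1.0]]
wrist_force: [-2.0, 0.7, 5.5]
gripper_width: 0.752
gripper_force: 30.0
```

>>> drive_tool --pt "70 0 0 -0.3 0 0 -0.12" --pt "70 0 0 -0.34 0 0 -0.12" --pt "70 0 0 0 0 0 0"

```text
time_s: 23.25
tcp_pos: [0.5268, -0.0538, 0.0187]
ee_rot: [[0.581, 0.814, 0.002], [0.814, -0.581, 0.0], [0.001, 0.001, -1.0]]
wrist_force: [0.2, 1.2, 4.5]
gripper_width: 0.753
gripper_force: 30.0
```

```bash
python3 -c "
from h import *
s=sense();print(np.round(s['tcp_pos'],4),np.round(s['wrist_force'],1),np.round(s['moment'],3),np.round(s['joints'],1))"
```

```text
[ 0.5268 -0.0538  0.0187] [0.2 1.2 4.5] [ 0.289  0.071 -0.13 ] [ 11.7  26.1 -26.6   0.  -37.2 132.7]
```

>>> drive_tool --pt "70 0 0 -0.34 0 0 -0.12" --pt "70 0 0 -0.34 0 0 -0.12" --pt "70 0 0 0 0 0 0"

```text
time_s: 23.5
tcp_pos: [0.5267, -0.0539, 0.018]
ee_rot: [[0.756, 0.655, 0.002], [0.655, -0.756, 0.0], [0.001, 0.001, -1.0]]
wrist_force: [-0.7, 0.1, 4.4]
gripper_width: 0.748
gripper_force: 30.0
```

```bash
python3 -c "
from h import *
s=sense();print(np.round(s['tcp_pos'],4),np.round(s['wrist_force'],1),np.round(s['moment'],3),np.round(s['joints'],1))"
```

```text
[ 0.5267 -0.0539  0.018 ] [-0.7  0.1  4.4] [ 0.141  0.114 -0.125] [ 11.7  26.2 -26.6   0.  -37.1 119.2]
```

>>> drive_tool --pt "70 0 0 -0.34 0 0 -0.12" --pt "70 0 0 -0.34 0 0 -0.12" --pt "70 0 0 0 0 0 0"

```text
time_s: 23.75
tcp_pos: [0.5266, -0.0539, 0.0173]
ee_rot: [[0.889, 0.457, 0.002], [0.457, -0.889, 0.0], [0.001, 0.001, -1.0]]
wrist_force: [-0.6, -0.4, 3.0]
gripper_width: 0.754
gripper_force: 30.0
```

```bash
python3 -c "
from h import *
s=sense();print(np.round(s['tcp_pos'],4),np.round(s['wrist_force'],1),np.round(s['moment'],3),np.round(s['joints'],1))"
```

```text
[ 0.5266 -0.0539  0.0173] [-0.6 -0.4  3. ] [-0.087  0.088 -0.113] [ 11.7  26.2 -26.7   0.  -37.  105.5]
```

>>> drive_tool --pt "70 0 0 -0.34 0 0 -0.12" --pt "70 0 0 0 0 0 0"

```text
time_s: 23.92
tcp_pos: [0.5267, -0.0538, 0.0168]
ee_rot: [[0.937, 0.348, 0.002], [0.348, -0.937, 0.0], [0.002, 0.0, -1.0]]
wrist_force: [0.1, 1.5, 5.2]
gripper_width: 0.753
gripper_force: 30.0
```

```bash
cat > q.py <<'E'
from h import *
s=sense();print(np.round(s['tcp_pos'],4),np.round(s['wrist_force'],1),np.round(s['moment'],3),np.round(s['joints'],1)[5],round(s['effort'][5],3), round(np.degrees(np.arctan2(s['ee_rot'][1][0],s['ee_rot'][0][0])),2))
E
python3 q.py
```

```text
[ 0.5267 -0.0538  0.0168] [0.1 1.5 5.2] [ 0.206  0.023 -0.12 ] 98.6 -0.411 20.37
```

>>> drive_tool --pt "70 0 0 -0.34 0 0 -0.12" --pt "70 0 0 0 0 0 0"

```text
time_s: 24.08
tcp_pos: [0.5265, -0.0539, 0.0166]
ee_rot: [[0.972, 0.234, 0.001], [0.234, -0.972, 0.0], [0.001, 0.0, -1.0]]
wrist_force: [0.3, -0.5, 6.5]
gripper_width: 0.75
gripper_force: 30.0
```

```bash
python3 q.py
```

```text
[ 0.5265 -0.0539  0.0166] [ 0.3 -0.5  6.5] [-0.047  0.243 -0.124] 91.8 -0.38 13.53
```

>>> drive_tool --pt "70 0 0 -0.34 0 0 -0.12" --pt "70 0 0 0 0 0 0"

```text
time_s: 24.25
tcp_pos: [0.5267, -0.0538, 0.0163]
ee_rot: [[0.993, 0.116, 0.002], [0.116, -0.993, 0.0], [0.002, 0.0, -1.0]]
wrist_force: [-0.8, -0.1, 5.9]
gripper_width: 0.753
gripper_force: 30.0
```

```bash
python3 q.py
```

```text
[ 0.5267 -0.0538  0.0163] [-0.8 -0.1  5.9] [-0.049  0.174 -0.165] 84.9 -0.39 6.66
```

>>> drive_tool --pt "70 0 0 0 0 0 -0.12" --pt "70 0 0 0 0 0 0"

```text
time_s: 24.42
tcp_pos: [0.5265, -0.0539, 0.0162]
ee_rot: [[1.0, -0.003, 0.001], [-0.003, -1.0, 0.0], [0.001, -0.0, -1.0]]
wrist_force: [-0.6, 0.1, 5.8]
gripper_width: 0.752
gripper_force: 30.0
```

```bash
python3 q.py
```

```text
[ 0.5265 -0.0539  0.0162] [-0.6  0.1  5.8] [-0.126  0.176 -0.09 ] 78.1 -0.452 -0.18
```

>>> drive_tool --pt "70 0 0 0 0 0 -0.08" --pt "70 0 0 0 0 0 0"

```text
time_s: 24.58
tcp_pos: [0.5265, -0.0539, 0.0161]
ee_rot: [[0.997, -0.082, 0.001], [-0.082, -0.997, 0.0], [0.001, -0.0, -1.0]]
wrist_force: [-0.5, -0.9, 6.1]
gripper_width: 0.754
gripper_force: 30.0
```

```bash
python3 q.py
```

```text
[ 0.5265 -0.0539  0.0161] [-0.5 -0.9  6.1] [-0.284  0.049 -0.11 ] 73.6 -0.285 -4.68
```

>>> drive_tool --pt "70 0 0 0 0 0 -0.1" --pt "70 0 0 0 0 0 0"

```text
time_s: 24.75
tcp_pos: [0.5264, -0.0539, 0.016]
ee_rot: [[0.983, -0.181, 0.001], [-0.181, -0.983, 0.0], [0.001, -0.0, -1.0]]
wrist_force: [1.1, -1.0, 4.8]
gripper_width: 0.757
gripper_force: 30.0
```

```bash
python3 q.py
```

```text
[ 0.5264 -0.0539  0.016 ] [ 1.1 -1.   4.8] [-0.29   0.009 -0.085] 67.8 -0.417 -10.45
```

>>> drive_tool --pt "70 0 0 0 0 0 -0.1" --pt "70 0 0 0 0 0 0"

```text
time_s: 24.92
tcp_pos: [0.5264, -0.0538, 0.016]
ee_rot: [[0.96, -0.279, 0.001], [-0.279, -0.96, 0.0], [0.001, -0.0, -1.0]]
wrist_force: [0.4, -0.1, 5.6]
gripper_width: 0.752
gripper_force: 30.0
```

```bash
python3 q.py
```

```text
[ 0.5264 -0.0538  0.016 ] [ 0.4 -0.1  5.6] [-0.184 -0.041 -0.074] 62.1 -0.429 -16.17
```

>>> drive_tool --pt "70 0 0 0 0 0 -0.12" --pt "70 0 0 0 0 0 0"

```text
time_s: 25.08
tcp_pos: [0.5263, -0.0538, 0.0159]
ee_rot: [[0.92, -0.392, 0.001], [-0.392, -0.92, 0.0], [0.001, -0.0, -1.0]]
wrist_force: [-0.4, -0.1, 5.2]
gripper_width: 0.753
gripper_force: 30.0
```

```bash
python3 q.py
```

```text
[ 0.5263 -0.0538  0.0159] [-0.4 -0.1  5.2] [-0.05   0.016 -0.092] 55.2 -0.524 -23.07
```

>>> drive_tool --pt "70 0 0 0 0 0 -0.12" --pt "70 0 0 0 0 0 0"

```text
time_s: 25.25
tcp_pos: [0.5262, -0.0538, 0.0159]
ee_rot: [[0.867, -0.499, 0.001], [-0.499, -0.867, 0.0], [0.0, -0.0, -1.0]]
wrist_force: [0.0, 0.2, 4.7]
gripper_width: 0.754
gripper_force: 30.0
```

```bash
python3 q.py
```

```text
[ 0.5262 -0.0538  0.0159] [0.  0.2 4.7] [-0.107  0.027 -0.06 ] 48.3 -0.472 -29.94
```

>>> drive_tool --pt "70 0 0 0 0 0 -0.1" --pt "70 0 0 0 0 0 0"

```text
time_s: 25.42
tcp_pos: [0.5263, -0.0538, 0.0159]
ee_rot: [[0.813, -0.582, 0.001], [-0.582, -0.813, 0.0], [0.0, -0.001, -1.0]]
wrist_force: [-0.9, 0.2, 5.1]
gripper_width: 0.752
gripper_force: 30.0
```

```bash
python3 q.py
```

```text
[ 0.5263 -0.0538  0.0159] [-0.9  0.2  5.1] [-0.057  0.044 -0.043] 42.6 -0.384 -35.63
```

>>> drive_tool --pt "70 0 0 0 0 0 -0.1" --pt "70 0 0 0 0 0 0"

```text
time_s: 25.58
tcp_pos: [0.5263, -0.0538, 0.0159]
ee_rot: [[0.751, -0.661, 0.001], [-0.661, -0.751, 0.0], [0.0, -0.001, -1.0]]
wrist_force: [0.2, -0.5, 5.0]
gripper_width: 0.756
gripper_force: 30.0
```

```bash
python3 q.py
```

```text
[ 0.5263 -0.0538  0.0159] [ 0.2 -0.5  5. ] [ 0.017 -0.035 -0.041] 36.9 -0.408 -41.36
```

>>> drive_tool --pt "70 0 0 0 0 0 -0.1" --pt "70 0 0 0 0 0 0"

```text
time_s: 25.75
tcp_pos: [0.5261, -0.0538, 0.0157]
ee_rot: [[0.681, -0.732, 0.0], [-0.732, -0.681, 0.0], [0.0, -0.0, -1.0]]
wrist_force: [0.1, 0.2, 3.6]
gripper_width: 0.752
gripper_force: 30.0
```

```bash
python3 q.py
```

```text
[ 0.5261 -0.0538  0.0157] [0.1 0.2 3.6] [-0.121 -0.12  -0.109] 31.2 -0.368 -47.1
```

>>> drive_tool --pt "70 0 0 0 0 0 -0.1" --pt "70 0 0 0 0 0 0"

```text
time_s: 25.92
tcp_pos: [0.5261, -0.0539, 0.0156]
ee_rot: [[0.604, -0.797, 0.0], [-0.797, -0.604, 0.0], [0.0, -0.0, -1.0]]
wrist_force: [-0.0, -1.0, 3.5]
gripper_width: 0.756
gripper_force: 30.0
```

```bash
python3 q.py
```

```text
[ 0.5261 -0.0539  0.0156] [-0.  -1.   3.5] [-0.219 -0.242 -0.164] 25.4 -0.318 -52.84
```

>>> drive_tool --pt "70 0 0 0 0 0 -0.06" --pt "70 0 0 0 0 0 0" --pt "70 0 0 0 0 0 0"

```text
time_s: 26.17
tcp_pos: [0.5259, -0.0539, 0.0156]
ee_rot: [[0.556, -0.831, -0.0], [-0.831, -0.556, 0.0], [-0.0, 0.0, -1.0]]
wrist_force: [-0.2, -1.0, 1.5]
gripper_width: 0.752
gripper_force: 30.0
```

```bash
python3 q.py
```

```text
[ 0.5259 -0.0539  0.0156] [-0.2 -1.   1.5] [-0.248 -0.265 -0.093] 22.0 0.057 -56.24
```

>>> drive_tool --pt "70 0 0 0 0 0 -0.06"

```text
time_s: 26.25
tcp_pos: [0.5258, -0.054, 0.0155]
ee_rot: [[0.505, -0.863, -0.0], [-0.863, -0.505, -0.0], [0.0, 0.0, -1.0]]
wrist_force: [-0.1, -1.4, 1.3]
gripper_width: 0.751
gripper_force: 30.0
```

```bash
python3 q.py
```

```text
[ 0.5258 -0.054   0.0155] [-0.1 -1.4  1.3] [-0.37  -0.238  0.333] 18.6 0.379 -59.68
```

>>> drive_tool --pt "76 0 0 0 0 0 0" --pt "80 0 0 0 0 0 0" --pt "86 0 0 0 0 0 0" --pt "90 0 0 0 0 0 0"

```text
time_s: 26.58
tcp_pos: [0.5252, -0.0538, 0.0152]
ee_rot: [[0.502, -0.865, -0.002], [-0.865, -0.502, 0.0], [-0.001, 0.001, -1.0]]
wrist_force: [0.7, 0.5, 0.3]
gripper_width: 0.862
gripper_force: 0.0
```

```bash
python3 q.py
```

```text
[ 0.5252 -0.0538  0.0152] [0.7 0.5 0.3] [ 0.089 -0.005  0.012] 18.4 0.013 -59.89
```

>>> drive_tool --pt "80 0 0 0 0 0 0" --pt "76 0 0 0 0 0 0" --pt "72 0 0 0 0 0 0" --pt "70 0 0 0 0 0 0" --pt "70 0 0 0 0 0 0"

```text
time_s: 27.0
tcp_pos: [0.5257, -0.0539, 0.0156]
ee_rot: [[0.5, -0.866, -0.0], [-0.866, -0.5, 0.0], [-0.0, 0.0, -1.0]]
wrist_force: [-0.7, 0.3, -1.7]
gripper_width: 0.75
gripper_force: 30.0
```

```bash
python3 q.py
```

```text
[ 0.5257 -0.0539  0.0156] [-0.7  0.3 -1.7] [0.065 0.051 0.003] 18.3 -0.002 -59.97
```

>>> drive_tool --pt "70 0 0 0 0 0 -0.05" --pt "70 0 0 0 0 0 0"

```text
time_s: 27.17
tcp_pos: [0.5257, -0.054, 0.0156]
ee_rot: [[0.456, -0.89, -0.001], [-0.89, -0.456, -0.0], [-0.0, 0.001, -1.0]]
wrist_force: [0.0, -1.0, -1.0]
gripper_width: 0.755
gripper_force: 30.0
```

```bash
python3 q.py
```

```text
[ 0.5257 -0.054   0.0156] [ 0. -1. -1.] [-0.144 -0.013 -0.151] 15.4 -0.096 -62.9
```

>>> drive_tool --pt "70 0 0 0 0 0 -0.05" --pt "70 0 0 0 0 0 0"

```text
time_s: 27.33
tcp_pos: [0.5257, -0.054, 0.0155]
ee_rot: [[0.411, -0.912, -0.001], [-0.912, -0.411, -0.0], [-0.0, 0.001, -1.0]]
wrist_force: [-0.1, -1.4, -1.0]
gripper_width: 0.752
gripper_force: 30.0
```

```bash
python3 q.py
```

```text
[ 0.5257 -0.054   0.0155] [-0.1 -1.4 -1. ] [-0.22  -0.053 -0.106] 12.5 -0.091 -65.72
```

```bash
cat > q2.py <<'E'
from h import *
M=[]
for i in range(8):
    c=capture("scene"); s=sense(); M.append([*s["wrist_force"],*s["moment"],*(1000*np.array(s["tcp_pos"])),s["effort"][5]])
M=np.array(M); print(np.round(M.mean(0),3)); print(np.round(M.std(0),3), s["time_s"])
E
python3 q2.py
```

```text
[-8.00000e-02 -8.81000e-01 -2.50400e+00 -2.34000e-01 -1.80000e-02
 -1.15000e-01  5.25653e+02 -5.39930e+01  1.55190e+01  9.50000e-02]
[0.462 0.395 0.742 0.052 0.037 0.022 0.016 0.012 0.019 0.015] 27.7333
```

>>> drive_tool --pt "70 0 0 0 0 0 -0.05" --pt "70 0 0 0 0 0 0"

```text
time_s: 27.9
tcp_pos: [0.5257, -0.0539, 0.0157]
ee_rot: [[0.365, -0.931, -0.0], [-0.931, -0.365, -0.0], [-0.0, 0.0, -1.0]]
wrist_force: [0.4, -1.2, -2.4]
gripper_width: 0.753
gripper_force: 30.0
```

```bash
python3 q2.py
```

```text
[-4.83000e-01 -1.51600e+00 -3.26800e+00 -3.43000e-01  1.80000e-02
 -1.53000e-01  5.25698e+02 -5.39730e+01  1.55660e+01  1.36000e-01]
[0.335 0.5   0.503 0.028 0.022 0.026 0.015 0.012 0.012 0.019] 28.3
```

>>> drive_tool --pt "76 0 0 0 0 0 0" --pt "82 0 0 0 0 0 0" --pt "90 0 0 0 0 0 0" --pt "90 0 0 0 0 0 0" --pt "90 0 0 5 0 0 0"

```text
time_s: 28.72
tcp_pos: [0.5259, -0.0538, 0.0206]
ee_rot: [[0.366, -0.931, -0.001], [-0.931, -0.366, -0.0], [-0.0, 0.001, -1.0]]
wrist_force: [0.6, 0.4, 0.4]
gripper_width: 0.882
gripper_force: 0.0
```

>>> drive_tool --pt "90 0 0 15 0 0 0" --pt "90 0 0 25 0 0 0" --pt "90 0 0 30 0 0 0" --pt "90 -20 30 20 0 0 0" --pt "90 -20 35 0 0 0 0"

```text
time_s: 29.13
tcp_pos: [0.4897, 0.0115, 0.1156]
ee_rot: [[0.363, -0.932, 0.011], [-0.932, -0.363, 0.002], [0.002, -0.011, -1.0]]
wrist_force: [-0.1, 1.2, -0.3]
gripper_width: 0.901
gripper_force: 0.0
```

>>> drive_tool --pt "90 -20 35 0 0 0 0" --pt "90 -20 30 0 0 0 0" --pt "90 0 30 0 0 0 0" --pt "90 0 30 0 0 0 0" --pt "90 0 0 0 0 0 0"

```text
time_s: 29.55
tcp_pos: [0.4473, 0.1407, 0.1123]
ee_rot: [[0.371, -0.929, 0.005], [-0.929, -0.371, 0.003], [-0.001, -0.005, -1.0]]
wrist_force: [-0.5, -0.0, 0.7]
gripper_width: 0.896
gripper_force: 0.0
```

Run:
```python
from h import *
c=capture("scene");W=world(c);im=c["frame"][...,::-1]
d=np.linalg.norm(W[...,:2]-[.5255,-.0546],axis=-1)
q=(d<.031)&(d>.0185)&(W[...,2]>.028)
P=W[q]; A=np.c_[P[:,:2]-[.5255,-.0546],np.ones(len(P))]
print(len(P),np.linalg.lstsq(A,P[:,2],rcond=None)[0],np.median(P[:,2]))
cv2.imwrite("pics/z.png",cv2.convertScaleAbs(cv2.resize(im[150:220,225:315],None,fx=8,fy=8,interpolation=cv2.INTER_CUBIC),alpha=1.3))
```

```text
262 [0.00573979 0.0044465  0.03385353] 0.033865779378049396
```

View pics/z.png

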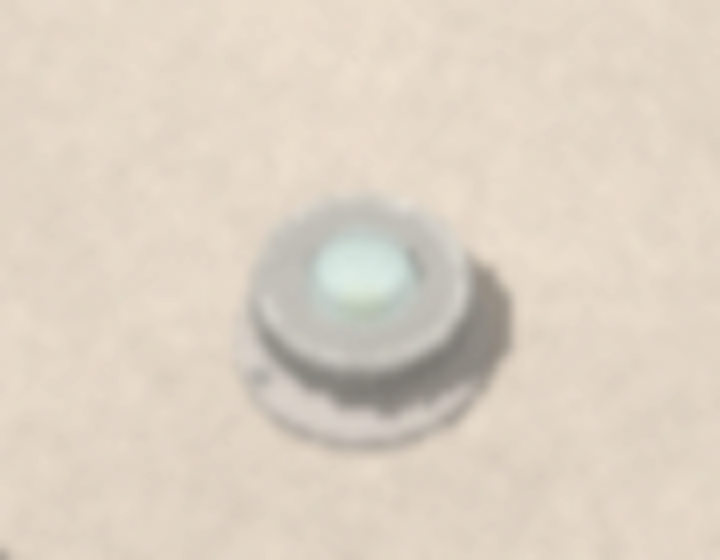

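The ring sits level over the lens at (360,285). Its top is at about 33.9 mm, so the underside is about 18.9 mm above the lamp's and the washer is compressed by about 1.1 mm. I'm handing it in.

```bash
python3 -c "
from h import *
print(finish_job())"
```

```text
the job is handed in; nothing more can be done
None
```

The lens is home in the lamp cell, the larger ring is screwed down level and let go, and the job is handed in; the judge returned no verdict, and the camera puts the clamp at roughly 11 N (my force readings allowed up to about 18 N).

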